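# Set the recessed speed trimmer of a bauble turner with a tuning tool

### The arm

A 6-joint arm with a two-finger parallel gripper is mounted at the origin on the work surface. World frame = base frame: x ahead of the robot, y to its left, z up, the work surface at z = 0. Lengths are in m, angles in degrees, forces in N, time in s.
With the tool pointing down it reaches from about 0.4 to 0.825 m from the base axis. Payload 7 kg.
Tool frame: the origin (TCP) lies between the finger pads; the fingertips stand 14 mm ahead of it and the grasp point (between the pads) lies 5 mm behind it; z points along the fingers, y is the line along which they close (so a half turn about z gives the same grasp; the last joint's range is limited). The gripper opens to 88 mm and grips with 3 to 60 N. Pads are 19 mm wide; open, the fingers measure 130 mm over their backs; the gripper's body (78 mm by 193 mm) begins 47 mm behind the grasp point.
Start: joints at [88.241, 20.546, 0.682, 0, -70.136, -16.507], TCP at [0.212, 0.641, 0.214] pointing down, gripper open.
Joint ranges: [-176.03, 176.03], [-82.01, 121.73], [-58.28, 71.71], [-173.87, 95.51], [-174.79, -0.11], [-173.66, 173.66]. Speed limits (degrees/s): [136.94, 136.94, 172.46, 180, 180, 180].

### API

Orientations are given as [roll, pitch, yaw] about the fixed x, y, z axes, in that order (R = Rz(yaw) Ry(pitch) Rx(roll)).
In Python, from plant import status, cams, job gives the robot as it stands. The module is installed in compiled form; this text tells all that it offers.
- The arm moves only by the tool step_arm, never from a script. Its arguments are lists of equal length, an entry for each row: "xyz": the shift along the tool's x, y, z each as a share of 20 cm, from -1 to 1, a list of three; "yaw": the turn about the tool's z as a share of 360 degrees, from -1 to 1; "claw": the closure, from -1 (fully open) to 1 (shut). A call has 1 to 20 rows; each row is the pose to reach, as a shift and turn from the pose commanded when the call began, along the tool's axes at that moment, turning the shorter way round; what a row does not reach only later rows make up. A row lasts 1/12 s, in which the tool goes at most 41.7 mm and 7.16 degrees, less where a joint would pass 70% of its speed; a pose out of reach is approached as far as the arm can. A call with a number of a shift or a turn outside -1 to 1 is refused whole. A call with a gripper value outside its range is refused whole. The fingers move at their own pace and stop on an object; "grip_force" is the grip in N (left out, the last holds). Time passes only in rows, so rows that repeat a pose let the fingers close. It gives the time, the measured TCP pose, the force, the opening and the grip force at its end, in the units of the state.
- status.get_state(): the state, without advancing time (a new reading comes with each control period).
- cams.capture(name): name is "scene" or "top"; returns (picture, depth): 480x640x3 uint8, blue, green, red; 480x640 float32, m along the optical axis (not along the pixel's ray), 0 where there is no reading.
- cams.calibration(name): a dict with "mtx" (3x3 intrinsics, pixels), "camera_from_world" (4x4, takes a point from world to camera coordinates). Camera axes: x right, y down, z forward; pixel columns grow to the right and rows downward; lengths in m; the calibration is good to about 2 mm. A picture is of the moment at which its call begins. calibration takes no time and is no camera call.
- job.close_job(): hands the job in; it is judged then, once.
The state is a dict: "time_s": time; "joints": joint angles; "qd": joint speeds; "joint_torque": joint torques, N m; "tcp_pos": TCP position; "eef_rot": TCP orientation; "contact_force": force on the tool from outside, world axes, zero at the start; "moment": the same for the moment, N m; "gripper_width": finger opening in m; "gripper_force": force on a finger pad.
Only numpy, scipy, OpenCV 4.12 (cv2) and the standard library are available. Lean on these libraries where they do the work, as an engineer would, in place of code of your own. Each camera call takes 0.05 s, during which the arm holds its last target. There are 200 camera calls.

### The job

The bauble turner runs too fast: take the plastic tuning tool out of its wooden stand, gently feel its blade into the slot of the recessed trimmer screw on the control box, and turn the screw clockwise until its little arrow points at the raised index rib beside the well. Then put the tool back upright in its stand, fully home, and let go. Turn the screw only with the tool, never press hard on it, and leave the paint jars and everything else on the table where they are.

Things in the scene. Friction and masses are not known exactly. Their poses are not given: they have to be found in the camera images.
- tuner_handle (a point): Middle of the black flat-sided handle, 20 mm by 14 mm in section and 70 mm long, of the plastic tuning tool, which stands upright in its stand. Whole tool 124 mm long, about 35 g; this point is 89 mm above the blade's tip. z points up along the tool; x is along the handle's 20 mm side and the blade's width; y is along the 14 mm side (grasp across it).
- tuner_tip (a point): Middle of the blade's end, 89 mm below tuner_handle, same axes. From here up: flat white blade 12 mm wide (x), 2.4 mm thick (y), 8 mm long; round white shaft 10 mm in diameter up to 50 mm; black round flange 28 mm in diameter, 50 to 54 mm; then the handle, 54 to 124 mm.
- stand_hole0 (a point): Mouth of the 18 mm round hole in the top face of the tool stand, a fixed wooden block 70 x 70 mm and 60 mm high; the hole is 54 mm deep. The tool hangs in it with its flange resting on the top face, so tuner_handle is then 39 mm above this point.
- control_box: Control box, fixed to the table, 140 mm (its x) by 120 mm (its y), 70 mm high, grey top plate, a round well in its middle; origin at the centre of its underside. A small steel toggle 16 mm high near a corner of its top (x +50, y +30 mm) is only for show.
- well (a point): Centre of the mouth of the round well, 34 mm in diameter, in the box's top face; axes as the box's. In it, on its axis, sits the trimmer screw: a black skirt disc 31 mm in diameter carrying a brass hub 16 mm across with a slot 3.4 mm wide, 4 mm deep right across it. The hub's top lies 4 to 16 mm below this point, different every time: feel for it. It does not give when pressed.
- index (a point): Middle of the index rib, a raised black bar 16 mm long and 3 mm high on the box's top face, 28.5 mm from the well's centre in the box's -x direction and pointing at that centre.
- trimmer (a joint): Angle of the trimmer screw (rad), positive anticlockwise from above; 0 when its arrow, a small brass pointer on the skirt's rim in line with the slot, points at the index rib. The slot is turned from the box's x by this angle. Starts at 0.6 to 1.3: turn it clockwise. Stiff (about 0.03 N m), stays where left; hard stops at -0.5 and 1.9.
- jar_a: Blue paint jar, 42 mm in diameter, 64 mm high, loose; origin under its centre. Leave it.
- jar_b: Orange paint jar, same size, loose. Leave it.
- jar_c: Red paint jar, same size, loose. Leave it.
- spirit: Amber bottle, 56 mm in diameter, 135 mm high, loose. Leave it.
- cap: White open jar cap lying mouth up, 38 mm in diameter, 24 mm high. Leave it.
- brush: Paint brush lying on the table, 170 mm long. Leave it.
- fish: Flat blue ornament, about 95 by 40 mm, 6 mm thick. Leave it.
There are look-alikes about, which are no part of the job. Leave any red look-alike of the part that bears tuner_handle alone. Leave any red look-alike of the control_box alone.

How it is judged (in metres and radians):
On the way, in this order (a step that is already met when the one before it is completed fails the run):
1. the tool's blade is in the well, on the trimmer screw (horizontal distance between tuner_tip and well below 0.006 m and z of tuner_tip in the frame of well below -0.003 m and contact force between tuner and control_box above 0.3 N), for 0.1 s.
2. the trimmer's arrow points at the index rib (value of joint trimmer between -0.14 and 0.14 rad), for 0.2 s.
At the end, for the whole second after the job is handed in: The trimmer's arrow points at the index rib within 0.14 rad (8 degrees); the tool stands released in the stand's hole, upright within 0.1 rad, its flange down on the stand within 2.5 mm, its axis within 8 mm of the hole's (all of step 2 and horizontal distance between tuner_handle and stand_hole0 below 0.008 m and z of tuner_handle in the frame of stand_hole0 below 0.0415 m and angle between tuner_handle's own z axis and vertical below 0.1 rad); the robot touches nothing.
It fails at once if the tool pressed on the control box or its screw with more than 20 N (contact force between tuner and control_box above 20 N).
It fails at once if the gripper or arm touched the control box (contact force between any of the fingers, the arm and control_box above 1 N).
It fails at once if a jar or other thing on the table was moved more than 15 mm (distance of any of jar_a, jar_b, jar_c, spirit, cap, brush, fish from where it was at the start of the episode above 0.015 m).
It also fails if it takes over 61 s, if anything falls off the work surface, if the arm or the gripper's body presses on something with over 40 N, if the wrist force passes 120 N, or if a joint passes its speed limit or range.

## Working session

There is one attempt and no reset: what is moved stays moved. The work goes in short steps, Python scripts to look and compute and a tool call to move; the robot and the scene stay as the last step left them, time stands still between calls to the robot, and variables do not carry over. Pictures are saved under pics/ and viewed, at most 10 in all, crops included, and the job is handed in when it is done.

Besides the shell and the picture viewer there is one more tool, called after ">>>" as name(argument=value, ...) on one line, values as JSON. step_arm: Moves the arm, as the interface text tells. Shift numbers are shares of 20 cm and turn numbers shares of 360 degrees, none past 1 either way. Its arguments: {"type":"object","properties":{"xyz":{"type":"array"},"yaw":{"type":"array"},"claw":{"type":"array"},"grip_force":{"type":"number"}},"required":["xyz","yaw","claw"]}

```bash
mkdir -p pics
cat > h.py <<'E'
import numpy as np, cv2
from plant import status, cams, job
def cal(n):
    c=cams.calibration(n); return np.array(c["mtx"]),np.array(c["camera_from_world"])
def ray(n,u,v,z):
    K,T=cal(n); R,t=T[:3,:3],T[:3,3]
    o=-R.T@t; d=R.T@np.linalg.solve(K,[u,v,1.]); return o+d*(z-o[2])/d[2]
def pts(n,dep):
    K,T=cal(n); v,u=np.mgrid[:480,:640]
    p=np.stack([(u-K[0,2])/K[0,0]*dep,(v-K[1,2])/K[1,1]*dep,dep],-1)
    return (p-T[:3,3])@T[:3,:3]
def proj(n,p):
    K,T=cal(n); q=K@(T[:3,:3]@np.array(p)+T[:3,3]); return q[:2]/q[2]
E
python3 - <<'E'
from h import *
for n in("scene","top"):
    p,d=cams.capture(n); cv2.imwrite(f"pics/{n}0.png",p); np.savez(f"{n}0.npz",p=p,d=d)
    K,T=cal(n); print(n,K.round(1).tolist(),(-T[:3,:3].T@T[:3,3]).round(3),T[:3,:3].round(2).tolist())
print(status.get_state())
E
```

```text
scene [[568.3, 0.0, 317.3], [0.0, 568.3, 234.7], [0.0, 0.0, 1.0]] [1.197 0.266 0.761] [[-0.44, 0.9, 0.01], [0.6, 0.3, -0.74], [-0.67, -0.32, -0.67]]
top [[440.6, 0.0, 313.9], [0.0, 440.6, 239.4], [0.0, 0.0, 1.0]] [ 0.457 -0.088  0.854] [[-0.01, -1.0, -0.02], [-1.0, 0.02, -0.07], [0.07, 0.02, -1.0]]
{'time_s': 0.1, 'joints': array([ 8.82424094e+01,  2.05862225e+01,  6.42447680e-01, -1.52558565e-02,
       -7.01374258e+01, -1.65080027e+01]), 'qd': array([-0.04007852, -0.06537504,  0.03408676,  0.09000877, -0.03853149,
       -0.00613627]), 'joint_torque': array([-1.92010862e-05, -5.84162486e+01,  2.93753850e+01,  7.01552868e+00,
        1.02069316e-02, -4.36278708e-05]), 'tcp_pos': array([0.21144872, 0.64057469, 0.21336274]), 'eef_rot': array([ 1.79918071e+02, -9.32348819e-03, -1.82707802e+01]), 'contact_force': array([0.01114089, 1.28922723, 0.85308581]), 'moment': array([ 0.04746258,  0.01301305, -0.07376992]), 'gripper_force': 0.0, 'gripper_width': 0.08751481768223393}
```

View pics/scene0.png

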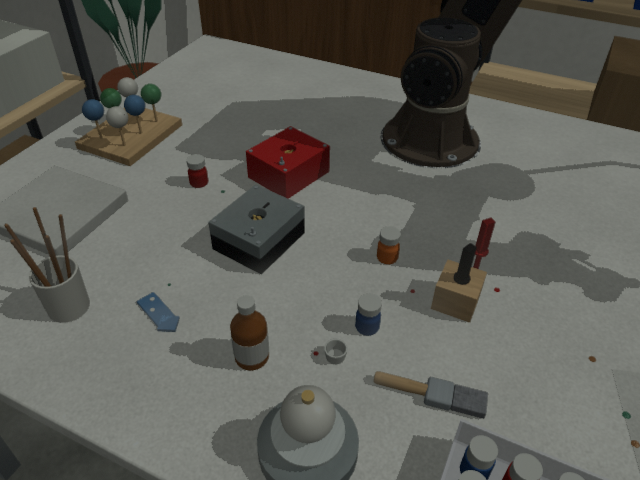

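View pics/top0.png

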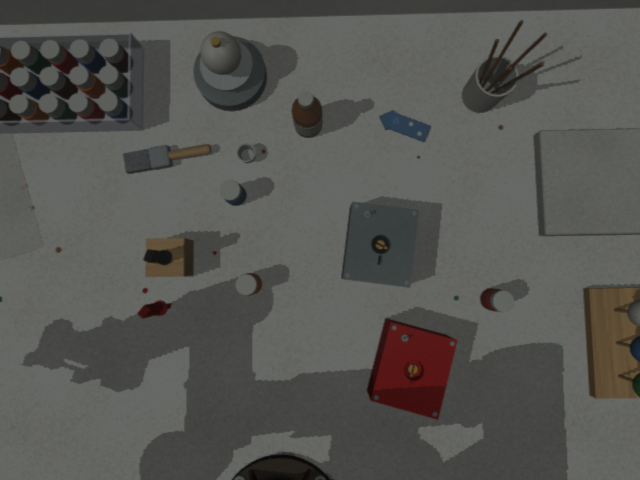

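Candidates for the tool are the black handle in the wooden stand, at scene (465,262) and top (158,257), and the red look-alike, at scene (485,238) and top (155,309). For the box they are the grey one, at scene (258,225) and top (381,245), and the red one, at scene (289,160) and top (413,370). I choose the black tool and the grey box, and check both in one close crop.

Run:
```python
from h import *
s=np.load("scene0.npz");t=np.load("top0.npz")
def crop(p,u,v,w,h,k): return cv2.convertScaleAbs(cv2.resize(p[v:v+h,u:u+w],None,fx=k,fy=k,interpolation=cv2.INTER_CUBIC),alpha=1.8)
a=crop(s['p'],420,205,80,60*2,5)[:600,:400]
a=cv2.resize(crop(s['p'],420,205,90,120,3),(390,300))
a=crop(s['p'],410,205,100,75*1+20,4)[:300]; a=a[:, :400]
b=crop(t['p'],120,220,100,75+25,4)[:400]
c=crop(t['p'],330,195,100,100,4)
e=crop(s['p'],225,190,80,60,5)
a=crop(s['p'],415,210,100,100,3);b=crop(t['p'],115,220,100,100,3);c=crop(t['p'],346,210,70,70,1) 
c=cv2.resize(crop(t['p'],340,200,80,80,3),(300,300));e=cv2.resize(crop(s['p'],220,190,80,80,3),(300,300))
cv2.imwrite("pics/crop1.png",np.vstack([np.hstack([a,b]),np.hstack([c,e])]))
P=pts("top",t['d']);S=pts("scene",s['d'])
# objects' heights by depth top
for nm,(u,v) in dict(box=(365,230),stand=(182,265),handle=(158,257),red=(150,310),jo=(248,285),jb=(233,190),hub=(381,245)).items(): print(nm,P[v,u].round(3))
for nm,(u,v) in dict(handtop=(468,249),redtop=(488,224),hub=(257,217),box=(240,215)).items(): print(nm,S[v,u].round(3))
# stand top: points z .055-.065 near
for nm,X in(("top",P),("scene",S)):
  for lab,c0,z0,r in(("stand",P[265,182],.06,.07),("box",P[245,365],.07,.11)):
    m=(abs(X[...,2]-z0)<.005)&(np.hypot(*(X[...,:2]-c0[:2]).transpose(2,0,1))<r)
    q=X[m][:,:2].astype(np.float32)
    print(nm,lab,m.sum(),X[m][:,2].mean(),cv2.minAreaRect(q))
```

```text
box [ 0.53  -0.162  0.073]
stand [0.473 0.168 0.061]
handle [0.487 0.195 0.107]
red [0.398 0.203 0.119]
jo [0.436 0.048 0.064]
jb [0.609 0.075 0.062]
hub [ 0.504 -0.192  0.053]
handtop [0.494 0.2   0.131]
redtop [0.406 0.214 0.121]
hub [ 0.504 -0.192  0.057]
box [ 0.525 -0.215  0.069]
top stand 1156 0.059971577951105554 ((0.4885528087615967, 0.2014436572790146), (0.07118628919124603, 0.06926127523183823), 89.36135864257812)
top box 5012 0.0696557101485888 ((0.5055990815162659, -0.18907512724399567), (0.12045539915561676, 0.1403624564409256), 81.94341278076172)
scene stand 1032 0.058670566452848585 ((0.48929888010025024, 0.20112116634845734), (0.07518692314624786, 0.07022709399461746), 0.5534234642982483)
scene box 3016 0.06871708136442249 ((0.5062877535820007, -0.18979671597480774), (0.12439577281475067, 0.14436665177345276), 81.7507553100586)
```

View pics/crop1.png

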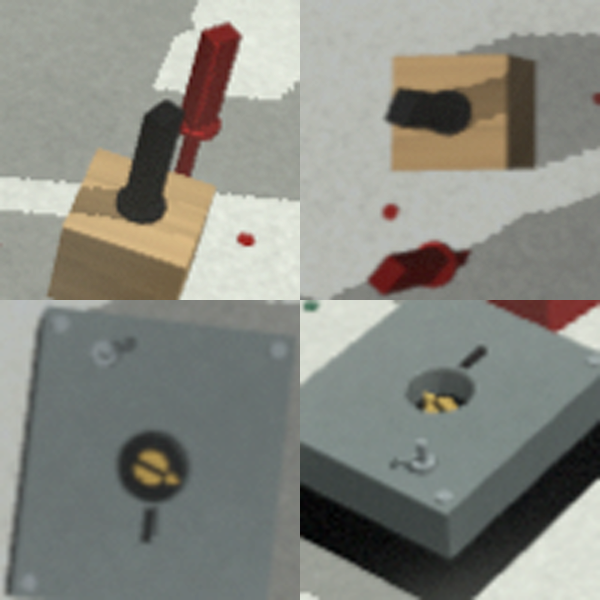

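The crop confirms it: the black tool stands in the wooden stand's hole, the red one stands clear behind it, and the grey box has the brass slotted hub and the black rib. Next I measure the handle's yaw, the hole, the well, the rib and the arrow.

Run:
```python
from h import *
s=np.load("scene0.npz");t=np.load("top0.npz")
def big(p,u,v,w,h,k=8): return cv2.resize(p[v:v+h,u:u+w],None,fx=k,fy=k,interpolation=cv2.INTER_CUBIC)
def back(c,u,v,k=8): return (c+.5)/k-.5+np.array([u,v])
for n,z in(("top",t),("scene",s)):
    X=pts(n,z['d'])
    near=np.hypot(X[...,0]-.489,X[...,1]-.201)<.05
    for lo,hi in((.128,.145),(.075,.125)):
        m=near&(X[...,2]>lo)&(X[...,2]<hi)
        q=X[m]; print(n,lo,m.sum(),q.mean(0).round(4),cv2.minAreaRect(q[:,:2].astype(np.float32)) if len(q)>3 else'')
# red tool
    m=(np.hypot(X[...,0]-.40,X[...,1]-.21)<.05)&(X[...,2]>.03); print('red',X[m].min(0),X[m].max(0),np.median(X[m],0))
# well: dark+brass inside grey plate, top view
for n,z,(u,v,w,h) in(("top",t,(364,228,34,40)),("scene",s,(236,195,44,36))):
    p=big(z['p'],u,v,w,h); hsv=cv2.cvtColor(p,cv2.COLOR_BGR2HSV)
    br=((hsv[...,1]>110)&(hsv[...,0]>12)&(hsv[...,0]<32)&(hsv[...,2]>50)).astype(np.uint8)
    g=p.max(2); dk=((g<62)|(br>0)).astype(np.uint8)
    print(n,'plate val',np.percentile(g,[5,25,50,75,95]))
    cs,_=cv2.findContours(dk,cv2.RETR_EXTERNAL,cv2.CHAIN_APPROX_NONE)
    for c in sorted(cs,key=cv2.contourArea)[-3:]:
        if cv2.contourArea(c)<800: continue
        W=np.array([ray(n,*x,.070)[:2] for x in back(c[:,0,:].astype(float),u,v)])
        e=cv2.fitEllipse(W.astype(np.float32)); print(' dark',np.round(e[0],4),np.round(e[1],4),e[2],cv2.minAreaRect(W.astype(np.float32)))
    cs,_=cv2.findContours(br,cv2.RETR_EXTERNAL,cv2.CHAIN_APPROX_NONE)
    for c in cs:
        if cv2.contourArea(c)<60: continue
        M=cv2.moments(c); cc=back(np.array([M['m10'],M['m01']])/M['m00'],u,v)
        W=np.array([ray(n,*x,.060)[:2] for x in back(c[:,0,:].astype(float),u,v)])
        print(' brass',cv2.contourArea(c)/64,cc.round(1),ray(n,*cc,.06).round(4),cv2.minAreaRect(W.astype(np.float32)))
    cv2.imwrite(f"pics/m_{n}.png",np.hstack([p,cv2.merge([br*255,dk*120,dk*0])]))
# handle silhouette in top
u,v,w,h=140,240,40,32
p=big(t['p'],u,v,w,h); g=p.max(2)
cv2.imwrite("pics/m_h.png",cv2.convertScaleAbs(p,alpha=3))
a=cv2.imread("pics/m_top.png");b=cv2.imread("pics/m_scene.png");c=cv2.imread("pics/m_h.png")
W=max(x.shape[1] for x in(a,b)); H=a.shape[0]+b.shape[0]
o=np.zeros((600,800,3),np.uint8); o[:320,:a.shape[1]]=a[:320]; 
b=b[:280,:]; o[320:320+b.shape[0],:b.shape[1]]=b[:,:800]
cc=cv2.resize(c,(250,200)); o[:200,550:800]=cc; cv2.imwrite("pics/meas.png",o)
```

```text
top 0.128 113 [0.488  0.2003 0.1334] ((0.4883089065551758, 0.2011953592300415), (0.014122987166047096, 0.01959989219903946), 68.16612243652344)
top 0.075 135 [0.4874 0.1958 0.1001] ((0.48839449882507324, 0.1960718184709549), (0.02212781272828579, 0.010016558691859245), 4.230691432952881)
red [0.38353434 0.19884492 0.04863559] [0.40903466 0.22397618 0.12646261] [0.39720709 0.207988   0.09568262]
scene 0.128 83 [0.4906 0.2012 0.1318] ((0.4890446364879608, 0.2009897381067276), (0.01470281183719635, 0.022685494273900986), 72.22942352294922)
scene 0.075 286 [0.4955 0.2017 0.1006] ((0.4942726790904999, 0.20360177755355835), (0.013884075917303562, 0.023347631096839905), 28.443815231323242)
red [0.38673525 0.20051411 0.03016935] [0.41319109 0.22620704 0.12469241] [0.40317611 0.21347704 0.08658303]
top plate val [24. 60. 63. 65. 66.]
 dark [ 0.5009 -0.1886] [0.0359 0.0538] 83.48895263671875 ((0.4984149634838104, -0.1915268898010254), (0.05390780419111252, 0.0389275923371315), 19.50794219970703)
 brass 33.0546875 [380.4 246.6] [ 0.5011 -0.1903  0.06  ] ((0.5004185438156128, -0.19126486778259277), (0.02209457755088806, 0.008092601783573627), 74.15740966796875)
 brass 27.0546875 [380.9 242.2] [ 0.5091 -0.1914  0.06  ] ((0.5095675587654114, -0.19144175946712494), (0.015013065189123154, 0.007701652590185404), 60.95030975341797)
scene plate val [47. 77. 78. 79. 81.]
 dark [ 0.4783 -0.1861] [0.0079 0.0225] 85.0670166015625 ((0.47854194045066833, -0.18579673767089844), (0.00784092303365469, 0.020571935921907425), 84.46837615966797)
 dark [ 0.5083 -0.1879] [0.032  0.0345] 55.18859100341797 ((0.5087040066719055, -0.18778041005134583), (0.03275500610470772, 0.03413614630699158), 55.05101013183594)
 brass 25.1015625 [256.6 217. ] [ 0.5074 -0.1904  0.06  ] ((0.506533682346344, -0.18983635306358337), (0.012697607278823853, 0.01603217050433159), 30.70694923400879)
```

View pics/meas.png

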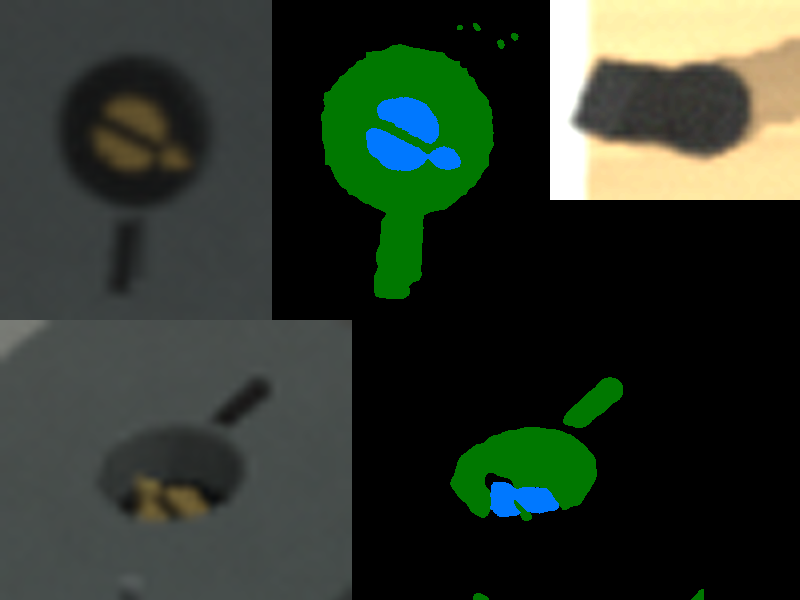

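Measured: tool at (0.4885, 0.201) with the handle's long side at about -20° and its top at 0.133 (expected 0.134). The well is at about (0.506, -0.189), the box yaw about -8° and the slot about 60°, so the trimmer stands near 1.2 rad. I'll move over the tool.

>>> step_arm(xyz=[[1, 0.828, 0], [1, 0.828, 0], [1, 0.828, 0], [1, 0.828, 0], [1, 0.828, 0], [1, 0.828, 0], [1, 0.828, 0], [1, 0.828, 0]], yaw=[0.0056, 0.0056, 0.0056, 0.0056, 0.0056, 0.0056, 0.0056, 0.0056], claw=[-1, -1, -1, -1, -1, -1, -1, -1], grip_force=15)

```text
time_s: 0.77
tcp_pos: [0.3508, 0.4183, 0.2144]
eef_rot: [180.0, 0.0, -20.5]
contact_force: [-0.2, -0.4, -0.3]
gripper_width: 0.0877
gripper_force: 0.0
```

```bash
cat >> h.py <<'E'
def go(x,y,z,yaw):
    s=status.get_state(); p=s['tcp_pos']; a=s['eef_rot'][2]; r=np.radians(a)
    d=np.array([x,y,z])-p
    t=np.array([d[0]*np.cos(r)+d[1]*np.sin(r), d[0]*np.sin(r)-d[1]*np.cos(r), -d[2]])
    dy=(yaw-a+180)%360-180
    print('t',s['time_s'],'tcp',p.round(4),'rot',s['eef_rot'].round(2),'F',s['contact_force'].round(2),'w',round(s['gripper_width'],4))
    print('shares',(t/.2).round(4),'yaw',round(-dy/360,4),'dist mm',np.linalg.norm(d)*1e3)
E
python3 -c "
from h import *
go(.4885,.2012,.16,-20)"
```

```text
t 0.7667 tcp [0.3508 0.4183 0.2144] rot [ 1.800e+02  1.000e-02 -2.046e+01] F [-0.16 -0.37 -0.26] w 0.0877
shares [1.0248 0.7764 0.2721] yaw -0.0013 dist mm 262.825685117744
```

>>> step_arm(xyz=[[1, 0.776, 0], [1, 0.776, 0], [1, 0.776, 0], [1, 0.776, 0], [1, 0.776, 0], [1, 0.776, 0], [1, 0.776, 0], [1, 0.776, 0], [1, 0.776, 0], [1, 0.776, 0]], yaw=[0, 0, 0, 0, 0, 0, 0, 0, 0, 0], claw=[-0.3, -0.3, -0.3, -0.3, -0.3, -0.3, -0.3, -0.3, -0.3, -0.3])

```text
time_s: 1.6
tcp_pos: [0.483, 0.2072, 0.214]
eef_rot: [180.0, 0.0, -20.2]
contact_force: [0.1, -0.1, 0.0]
gripper_width: 0.0572
gripper_force: 0.0
```

```bash
python3 -c "
from h import *
go(.4885,.2012,.110,-20)"
```

```text
t 1.6 tcp [0.483  0.2072 0.214 ] rot [ 1.800e+02  1.000e-02 -2.023e+01] F [ 0.08 -0.1   0.02] w 0.0572
shares [0.036  0.0188 0.5199] yaw -0.0006 dist mm 104.29796621771897
```

>>> step_arm(xyz=[[0.036, 0.019, 0], [0.036, 0.019, 0.15], [0.036, 0.019, 0.3], [0.036, 0.019, 0.45], [0.036, 0.019, 0.52], [0.036, 0.019, 0.52], [0.036, 0.019, 0.52], [0.036, 0.019, 0.52], [0.036, 0.019, 0.52], [0.036, 0.019, 0.52], [0.036, 0.019, 0.52], [0.036, 0.019, 0.52], [0.036, 0.019, 0.52]], yaw=[0, 0, 0, 0, 0, 0, 0, 0, 0, 0, 0, 0, 0], claw=[-0.3, -0.3, -0.3, -0.3, -0.3, -0.3, -0.3, 1, 1, 1, 1, 1, 1], grip_force=15)

```text
time_s: 2.68
tcp_pos: [0.489, 0.2001, 0.1106]
eef_rot: [-180.0, -0.0, -20.3]
contact_force: [0.5, 0.4, 0.6]
gripper_width: 0.0225
gripper_force: 0.0
```

```bash
python3 -c "
from h import *
go(.4885,.2012,.110,-20); print(status.get_state()['gripper_force'])"
```

```text
t 2.6833 tcp [0.489  0.2001 0.1106] rot [-1.7996e+02 -2.0000e-02 -2.0280e+01] F [0.54 0.39 0.64] w 0.0225
shares [-0.004  -0.0041  0.0029] yaw -0.0008 dist mm 1.2949464301719948
0.0
```

Still closing, so I give it a few more rows and then lift.

>>> step_arm(xyz=[[0, 0, 0], [0, 0, 0], [0, 0, 0], [0, 0, 0], [0, 0, 0], [0, 0, 0]], yaw=[0, 0, 0, 0, 0, 0], claw=[1, 1, 1, 1, 1, 1], grip_force=25)

```text
time_s: 3.18
tcp_pos: [0.4889, 0.2001, 0.1103]
eef_rot: [-180.0, -0.0, -20.3]
contact_force: [-0.6, -0.4, 2.3]
gripper_width: 0.0137
gripper_force: 25.0
```

>>> step_arm(xyz=[[0, 0, -0.1], [0, 0, -0.2], [0, 0, -0.3], [0, 0, -0.4], [0, 0, -0.45], [0, 0, -0.5], [0, 0, -0.5], [0, 0, -0.5]], yaw=[0, 0, 0, 0, 0, 0, 0, 0], claw=[1, 1, 1, 1, 1, 1, 1, 1])

```text
time_s: 3.85
tcp_pos: [0.4886, 0.2, 0.2096]
eef_rot: [-180.0, 0.0, -20.3]
contact_force: [-0.4, 0.9, -2.1]
gripper_width: 0.0137
gripper_force: 25.0
```

Run:
```python
from h import *
go(.506,-.189,.210,-20)
for n in("scene","top"):
    p,d=cams.capture(n); np.savez(f"{n}1.npz",p=p,d=d)
    if n=="scene":
        u,v=proj(n,[.489,.2,.12]).astype(int); q=p[v-60:v+60,u-60:u+60]
        cv2.imwrite("pics/lift.png",cv2.convertScaleAbs(cv2.resize(q,None,fx=4,fy=4),alpha=1.8)); print(u,v)
```

```text
t 3.85 tcp [0.4886 0.2    0.2096] rot [-1.800e+02  3.000e-02 -2.029e+01] F [-0.35  0.86 -2.1 ] w 0.0137
shares [ 0.7563  1.7943 -0.0018] yaw -0.0008 dist mm 389.4383804312542
467 251
```

View pics/lift.png

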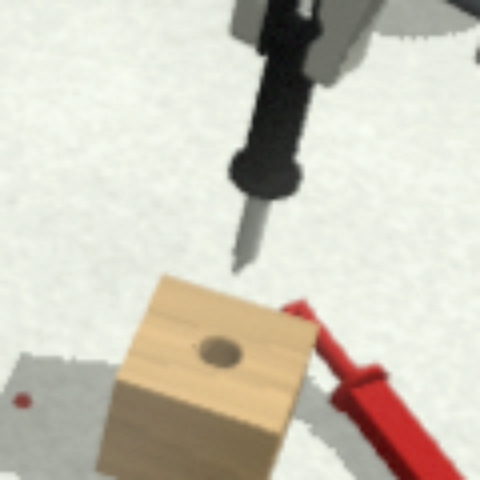

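The tool is clear of the stand, with its blade tip at about (466,258) in the scene picture. The red look-alike now lies beside the stand, below its top, and not in my way. I check the tool's tilt against the projection of a vertical tool.

Run:
```python
from h import *
for z in(.109,.163,.2): print(z,proj("scene",[.4886,.2,z+.0003]).round(1),proj("top",[.4886,.2,z]).round(1))
s=np.load("scene1.npz"); p=s['p']
# dark handle/flange silhouette, row centres
for v in range(215,262,4):
    r=p[v,445:490].max(1).astype(int); m=np.where(r<np.median(p[v,500:520].max(1))*.78)[0]+445
    print(v,m.min() if len(m) else'',m.max() if len(m) else'')
X=pts("scene",s['d']); m=(np.hypot(X[...,0]-.4886,X[...,1]-.2)<.03)&(X[...,2]>.1)&(X[...,2]<.19)
for lo in np.arange(.1,.19,.01):
    k=m&(X[...,2]>lo)&(X[...,2]<lo+.01)
    if k.sum(): print(lo.round(2),k.sum(),X[k].mean(0).round(4))
```

```text
0.109 [466.4 256.4] [154.7 255.9]
0.163 [472.8 232. ] [141.6 254.7]
0.2 [477.4 214. ] [131.4 253.7]
215 471 484
219 470 483
223 469 482
227 468 481
231 464 480
235 464 482
239 468 480
243 468 473
247 467 472
251 466 471
255 466 470
259  
0.1 3 [0.489  0.2014 0.1075]
0.11 23 [0.4917 0.2012 0.1159]
0.12 29 [0.492  0.2016 0.1257]
0.13 29 [0.4917 0.2012 0.1353]
0.14 27 [0.4919 0.2015 0.1449]
0.15 17 [0.4984 0.2002 0.1589]
0.16 133 [0.4942 0.2024 0.1635]
0.17 58 [0.495  0.2011 0.1752]
0.18 66 [0.495  0.2019 0.1849]
```

>>> step_arm(xyz=[[0.1, 0.2, 0], [0.2, 0.4, 0], [0.27, 0.6, 0], [0.34, 0.8, 0], [0.42, 1, 0], [0.42, 1, 0], [0.42, 1, 0], [0.42, 1, 0]], yaw=[0, 0, 0, 0, 0, 0, 0, 0], claw=[1, 1, 1, 1, 1, 1, 1, 1])

```text
time_s: 4.62
tcp_pos: [0.4979, -0.0173, 0.2093]
eef_rot: [180.0, 0.1, -20.4]
contact_force: [0.7, 1.0, -0.7]
gripper_width: 0.0141
gripper_force: 25.0
```

```bash
python3 -c "
from h import *
go(.506,-.189,.210,-120)"
```

```text
t 4.6167 tcp [ 0.4979 -0.0173  0.2093] rot [ 1.7996e+02  7.0000e-02 -2.0400e+01] F [ 0.72  0.98 -0.75] w 0.0141
shares [ 0.3371  0.7905 -0.0036] yaw 0.2767 dist mm 171.87614593260847
```

>>> step_arm(xyz=[[0.08, 0.2, 0], [0.16, 0.38, 0], [0.24, 0.56, 0], [0.3, 0.7, 0], [0.337, 0.79, 0], [0.337, 0.79, 0], [0.337, 0.79, 0], [0.337, 0.79, 0], [0.337, 0.79, 0], [0.337, 0.79, 0], [0.337, 0.79, 0], [0.337, 0.79, 0], [0.337, 0.79, 0], [0.337, 0.79, 0], [0.337, 0.79, 0], [0.337, 0.79, 0], [0.337, 0.79, 0], [0.337, 0.79, 0]], yaw=[0.277, 0.277, 0.277, 0.277, 0.277, 0.277, 0.277, 0.277, 0.277, 0.277, 0.277, 0.277, 0.277, 0.277, 0.277, 0.277, 0.277, 0.277], claw=[1, 1, 1, 1, 1, 1, 1, 1, 1, 1, 1, 1, 1, 1, 1, 1, 1, 1])

```text
time_s: 6.12
tcp_pos: [0.5069, -0.1877, 0.21]
eef_rot: [180.0, -0.0, -119.8]
contact_force: [0.2, -0.6, -0.7]
gripper_width: 0.0137
gripper_force: 25.0
```

Run:
```python
from h import *
go(.506,-.189,.175,-120)
p,d=cams.capture("scene"); np.savez("scene2.npz",p=p,d=d)
print([proj("scene",[.506,-.189,z]).round(1).tolist() for z in(.06,.07,.11,.16)])
# blade/shaft row centres against grey plate? print bright columns
print([ray("top",380.3,243.9,.07).round(4)])
q=p[140:240,210:310]
cv2.imwrite("pics/over.png",cv2.convertScaleAbs(cv2.resize(q,None,fx=5,fy=5,interpolation=cv2.INTER_CUBIC),alpha=1.8))
```

```text
t 6.1167 tcp [ 0.5069 -0.1877  0.21  ] rot [ 179.98   -0.   -119.81] F [ 0.2  -0.61 -0.7 ] w 0.0137
shares [0.0077 0.0009 0.1748] yaw 0.0005 dist mm 34.99803451986501
[[257.6, 216.8], [257.3, 212.7], [255.9, 196.0], [254.1, 173.9]]
[array([ 0.5055, -0.189 ,  0.07  ])]
```

View pics/over.png

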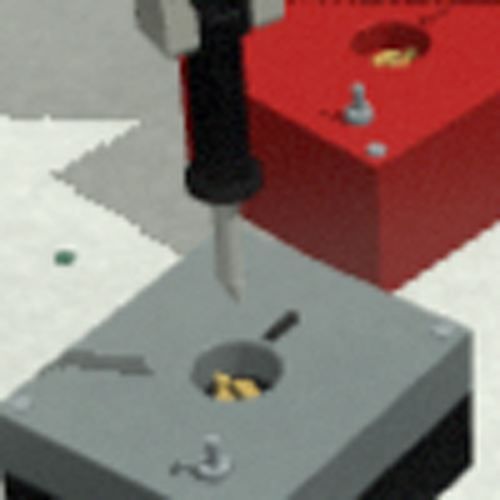

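Tip at about scene (257,200), right above the well. I descend to just above the mouth and soften the grip.

>>> step_arm(xyz=[[0.008, 0.002, 0], [0.008, 0.002, 0.06], [0.008, 0.002, 0.12], [0.008, 0.002, 0.16], [0.008, 0.002, 0.19], [0.008, 0.002, 0.19], [0.008, 0.002, 0.19], [0.008, 0.002, 0.19]], yaw=[0, 0, 0, 0, 0, 0, 0, 0], claw=[1, 1, 1, 1, 1, 1, 1, 1], grip_force=14)

```text
time_s: 6.83
tcp_pos: [0.506, -0.1895, 0.1727]
eef_rot: [-180.0, 0.0, -120.0]
contact_force: [0.6, 0.2, -0.1]
gripper_width: 0.0136
gripper_force: 14.0
```

>>> step_arm(xyz=[[0, 0, 0.01], [0, 0, 0.02], [0, 0, 0.025], [0, 0, 0.025], [0, 0, 0.025]], yaw=[0, 0, 0, 0, 0], claw=[1, 1, 1, 1, 1])

```text
time_s: 7.25
tcp_pos: [0.5056, -0.1894, 0.1672]
eef_rot: [180.0, -0.0, -120.0]
contact_force: [-0.6, -0.3, -0.1]
gripper_width: 0.0141
gripper_force: 14.0
```

>>> step_arm(xyz=[[0, 0, 0.005], [0, 0, 0.01], [0, 0, 0.01], [0, 0, 0.01]], yaw=[0, 0, 0, 0], claw=[1, 1, 1, 1])

```text
time_s: 7.58
tcp_pos: [0.5055, -0.1894, 0.1651]
eef_rot: [180.0, -0.0, -120.0]
contact_force: [-0.0, -0.1, -0.0]
gripper_width: 0.0137
gripper_force: 14.0
```

>>> step_arm(xyz=[[0, 0, 0.003], [0, 0, 0.006], [0, 0, 0.006]], yaw=[0, 0, 0], claw=[1, 1, 1])

```text
time_s: 7.83
tcp_pos: [0.5055, -0.1894, 0.1638]
eef_rot: [180.0, -0.0, -120.0]
contact_force: [-0.2, 1.0, -0.3]
gripper_width: 0.0136
gripper_force: 14.0
```

>>> step_arm(xyz=[[0, 0, 0.003], [0, 0, 0.006], [0, 0, 0.006]], yaw=[0, 0, 0], claw=[1, 1, 1])

```text
time_s: 8.08
tcp_pos: [0.5055, -0.1894, 0.1626]
eef_rot: [180.0, -0.0, -120.0]
contact_force: [-0.6, -0.1, -0.3]
gripper_width: 0.0138
gripper_force: 14.0
```

>>> step_arm(xyz=[[0, 0, 0.003], [0, 0, 0.006], [0, 0, 0.006]], yaw=[0, 0, 0], claw=[1, 1, 1])

```text
time_s: 8.33
tcp_pos: [0.5055, -0.1894, 0.1614]
eef_rot: [180.0, -0.0, -120.0]
contact_force: [0.2, 0.8, 0.1]
gripper_width: 0.0141
gripper_force: 14.0
```

>>> step_arm(xyz=[[0, 0, 0.003], [0, 0, 0.006], [0, 0, 0.006]], yaw=[0, 0, 0], claw=[1, 1, 1])

```text
time_s: 8.58
tcp_pos: [0.5055, -0.1894, 0.1602]
eef_rot: [180.0, -0.0, -120.0]
contact_force: [-0.7, -0.2, -0.8]
gripper_width: 0.0138
gripper_force: 14.0
```

>>> step_arm(xyz=[[0, 0, 0.003], [0, 0, 0.006], [0, 0, 0.006]], yaw=[0, 0, 0], claw=[1, 1, 1])

```text
time_s: 8.83
tcp_pos: [0.5055, -0.1894, 0.159]
eef_rot: [180.0, -0.0, -120.0]
contact_force: [0.7, 0.3, -0.6]
gripper_width: 0.0138
gripper_force: 14.0
```

>>> step_arm(xyz=[[0, 0, 0.003], [0, 0, 0.005], [0, 0, 0.005]], yaw=[0, 0, 0], claw=[1, 1, 1])

```text
time_s: 9.08
tcp_pos: [0.5055, -0.1894, 0.1581]
eef_rot: [180.0, -0.0, -120.0]
contact_force: [-0.5, 0.1, -0.8]
gripper_width: 0.0139
gripper_force: 14.0
```

>>> step_arm(xyz=[[0, 0, 0.003], [0, 0, 0.005], [0, 0, 0.005]], yaw=[0, 0, 0], claw=[1, 1, 1])

```text
time_s: 9.33
tcp_pos: [0.5055, -0.1894, 0.1571]
eef_rot: [180.0, -0.0, -120.0]
contact_force: [-0.1, 0.3, -0.1]
gripper_width: 0.0141
gripper_force: 14.0
```

>>> step_arm(xyz=[[0, 0, 0.003], [0, 0, 0.005], [0, 0, 0.005]], yaw=[0, 0, 0], claw=[1, 1, 1])

```text
time_s: 9.58
tcp_pos: [0.5054, -0.1894, 0.156]
eef_rot: [180.0, -0.0, -120.0]
contact_force: [-0.5, -0.3, 0.2]
gripper_width: 0.0138
gripper_force: 14.0
```

>>> step_arm(xyz=[[0, 0, 0.003], [0, 0, 0.005], [0, 0, 0.005]], yaw=[0, 0, 0], claw=[1, 1, 1])

```text
time_s: 9.83
tcp_pos: [0.5055, -0.1894, 0.155]
eef_rot: [180.0, -0.0, -120.0]
contact_force: [-0.9, 0.5, -0.2]
gripper_width: 0.0138
gripper_force: 14.0
```

>>> step_arm(xyz=[[0, 0, 0.003], [0, 0, 0.005], [0, 0, 0.005]], yaw=[0, 0, 0], claw=[1, 1, 1])

```text
time_s: 10.08
tcp_pos: [0.5055, -0.1894, 0.1541]
eef_rot: [180.0, -0.0, -120.0]
contact_force: [0.5, -0.1, -0.2]
gripper_width: 0.0138
gripper_force: 14.0
```

>>> step_arm(xyz=[[0, 0, 0.003], [0, 0, 0.005], [0, 0, 0.005]], yaw=[0, 0, 0], claw=[1, 1, 1])

```text
time_s: 10.33
tcp_pos: [0.506, -0.1896, 0.1538]
eef_rot: [-179.9, 0.0, -120.0]
contact_force: [-2.2, 0.2, 3.2]
gripper_width: 0.0138
gripper_force: 14.0
```

Run:
```python
from h import *
go(.5057,-.189,.15,-120)
p,d=cams.capture("scene"); q=p[150:240,210:310]
X=pts("scene",d); m=(np.hypot(X[...,0]-.5057,X[...,1]+.189)<.03)
for z in np.arange(.09,.14,.004):
    k=m&(abs(X[...,2]-z)<.002); k.sum() and print(z.round(3),k.sum(),X[k].mean(0).round(4),np.ptp(X[k],0).round(4))
cv2.imwrite("pics/inwell.png",cv2.convertScaleAbs(cv2.resize(q,None,fx=6,fy=6,interpolation=cv2.INTER_CUBIC),alpha=1.8))
```

```text
t 10.3333 tcp [ 0.506  -0.1896  0.1538] rot [-1.7994e+02  1.0000e-02 -1.1999e+02] F [-2.2   0.2   3.25] w 0.0138
shares [-0.0016  0.0028  0.0189] yaw 0.0 dist mm 3.8345720525893516
0.09 10 [ 0.5105 -0.1859  0.0905] [0.0095 0.0081 0.0026]
0.094 5 [ 0.5113 -0.1869  0.0934] [0.0044 0.0071 0.0034]
0.102 11 [ 0.512  -0.1819  0.1026] [0.0283 0.0209 0.0029]
0.106 60 [ 0.5131 -0.1857  0.1058] [0.0275 0.029  0.0039]
0.11 21 [ 0.513  -0.1847  0.1101] [0.013  0.0205 0.0032]
0.114 18 [ 0.5135 -0.1846  0.1143] [0.0131 0.0213 0.0035]
0.118 20 [ 0.5132 -0.1847  0.1185] [0.0103 0.0235 0.0033]
0.122 20 [ 0.5127 -0.1846  0.1221] [0.0092 0.0238 0.003 ]
0.126 22 [ 0.5126 -0.1851  0.1262] [0.0124 0.0211 0.0039]
0.13 13 [ 0.5124 -0.1836  0.1301] [0.0095 0.0197 0.0032]
0.134 22 [ 0.513  -0.1861  0.1336] [0.0122 0.0206 0.0034]
0.138 19 [ 0.5128 -0.1845  0.1381] [0.0097 0.0199 0.0034]
```

View pics/inwell.png

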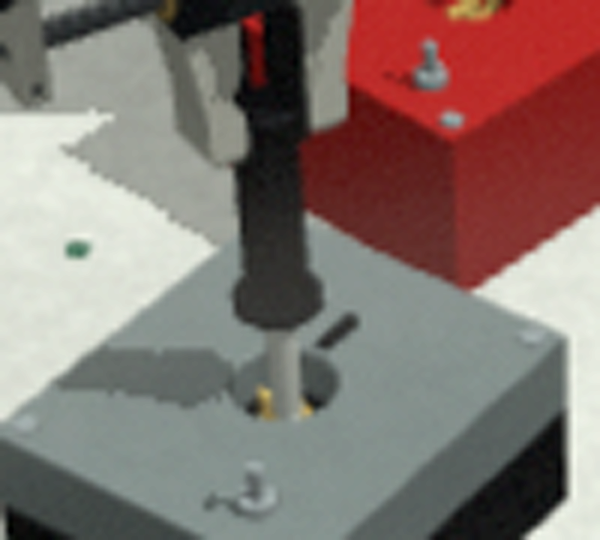

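The blade is in the well and touching (Fz about 3 N, tip 16.5 mm below the mouth). To tell the slot from the hub's top, I nudge across the slot.

>>> step_arm(xyz=[[0, 0.003, 0], [0, 0.005, 0], [0, 0.005, 0]], yaw=[0, 0, 0], claw=[1, 1, 1])

```text
time_s: 10.63
tcp_pos: [0.5053, -0.1891, 0.1537]
eef_rot: [-179.9, 0.0, -120.0]
contact_force: [-0.0, -0.2, 4.5]
gripper_width: 0.0138
gripper_force: 14.0
```

>>> step_arm(xyz=[[0, -0.004, 0], [0, -0.01, 0], [0, -0.01, 0]], yaw=[0, 0, 0], claw=[1, 1, 1])

```text
time_s: 10.88
tcp_pos: [0.5068, -0.19, 0.1536]
eef_rot: [-180.0, 0.0, -120.0]
contact_force: [-1.9, 0.0, 6.4]
gripper_width: 0.0138
gripper_force: 14.0
```

It slides freely, so it is on the hub's top (about 16 mm down). I ease the pressure and sweep the other way to find the slot.

>>> step_arm(xyz=[[0, 0.002, -0.002], [0, 0.006, -0.002], [0, 0.01, -0.002], [0, 0.01, -0.002]], yaw=[0, 0, 0, 0], claw=[1, 1, 1, 1])

```text
time_s: 11.22
tcp_pos: [0.5051, -0.189, 0.1537]
eef_rot: [-179.9, 0.0, -120.0]
contact_force: [1.4, -1.2, 2.8]
gripper_width: 0.0141
gripper_force: 14.0
```

>>> step_arm(xyz=[[0, 0.003, 0], [0, 0.005, 0], [0, 0.005, 0]], yaw=[0, 0, 0], claw=[1, 1, 1])

```text
time_s: 11.47
tcp_pos: [0.5042, -0.1884, 0.1537]
eef_rot: [-180.0, 0.0, -120.0]
contact_force: [2.2, -1.1, 2.3]
gripper_width: 0.0138
gripper_force: 14.1
```

>>> step_arm(xyz=[[0, 0.003, 0], [0, 0.005, 0], [0, 0.005, 0]], yaw=[0, 0, 0], claw=[1, 1, 1])

```text
time_s: 11.72
tcp_pos: [0.5031, -0.1879, 0.1537]
eef_rot: [-180.0, 0.0, -120.0]
contact_force: [0.9, -1.0, 3.0]
gripper_width: 0.0135
gripper_force: 14.1
```

The side force is high for mere friction, so the blade may be in the slot with the tool tilting in the grip. I settle it from the first pictures by reading the depth of the brass hub relative to the plate.

Run:
```python
from h import *
for n in("top","scene"):
    z=np.load(f"{n}0.npz"); p=z['p']; X=pts(n,z['d']); hsv=cv2.cvtColor(p,cv2.COLOR_BGR2HSV)
    near=np.hypot(X[...,0]-.5057,X[...,1]+.189)<.02
    br=near&(hsv[...,1]>100)&(hsv[...,0]>10)&(hsv[...,0]<35)&(hsv[...,2]>45)
    print(n,br.sum(),np.sort(X[br][:,2]).round(4).tolist())
    dk=near&~br&(X[...,2]<.064); print(' dark',np.percentile(X[dk][:,2],[5,25,50,75,95]).round(4))
    pl=(np.hypot(X[...,0]-.5057,X[...,1]+.189)<.045)&~(np.hypot(X[...,0]-.5057,X[...,1]+.189)<.022); print(' plate',np.median(X[pl][:,2]))
# present tool: axis from scene depth/pixels
p,d=cams.capture("scene"); np.savez("scene4.npz",p=p,d=d)
s=status.get_state(); x,y,_=s['tcp_pos']
g=p.max(2).astype(int)
for zz in(.13,.12,.115,.095,.09,.085,.08):
    u,v=proj("scene",[x,y,zz]); v=int(round(v)); print(zz,v,u.round(1),g[v,int(u)-10:int(u)+11].tolist())
```

```text
top 73 [0.05, 0.0504, 0.0516, 0.0517, 0.0519, 0.052, 0.052, 0.0525, 0.0525, 0.0528, 0.0531, 0.0539, 0.0542, 0.0543, 0.0544, 0.0544, 0.0546, 0.0547, 0.0547, 0.0548, 0.0549, 0.055, 0.0551, 0.0552, 0.0553, 0.0554, 0.0558, 0.0558, 0.0558, 0.0559, 0.0559, 0.056, 0.0561, 0.0561, 0.0562, 0.0563, 0.0565, 0.0565, 0.0565, 0.0566, 0.0569, 0.057, 0.057, 0.057, 0.0571, 0.0572, 0.0573, 0.0573, 0.0574, 0.0574, 0.0574, 0.0575, 0.0575, 0.0575, 0.0575, 0.0576, 0.0576, 0.0576, 0.0576, 0.0582, 0.0582, 0.0583, 0.0584, 0.0585, 0.0587, 0.0587, 0.0588, 0.059, 0.0591, 0.0598, 0.06, 0.0601, 0.0605]
 dark [0.0426 0.0521 0.0532 0.0544 0.0596]
 plate 0.06965134051146141
scene 32 [0.0506, 0.0515, 0.0516, 0.0522, 0.0532, 0.0534, 0.0544, 0.0545, 0.0552, 0.0554, 0.0557, 0.0561, 0.0561, 0.0562, 0.0563, 0.0564, 0.0564, 0.0566, 0.0567, 0.0567, 0.0568, 0.0568, 0.0569, 0.0571, 0.0571, 0.0572, 0.0572, 0.0572, 0.0572, 0.0577, 0.0592, 0.0599]
 dark [0.0512 0.0532 0.0569 0.0604 0.0632]
 plate 0.06877865093988529
0.13 187 256.5 [91, 92, 92, 91, 83, 32, 22, 21, 23, 22, 21, 24, 23, 24, 25, 39, 73, 86, 83, 67, 54]
0.12 191 256.9 [98, 83, 83, 84, 78, 47, 27, 25, 26, 25, 27, 28, 27, 27, 25, 33, 57, 82, 83, 82, 81]
0.115 193 257.0 [83, 82, 83, 78, 46, 27, 27, 27, 26, 27, 28, 26, 26, 27, 34, 59, 82, 82, 82, 82, 84]
0.095 202 257.7 [84, 83, 80, 59, 33, 30, 29, 32, 31, 30, 29, 30, 30, 31, 29, 32, 54, 77, 81, 77, 59]
0.09 204 257.9 [82, 83, 83, 83, 81, 76, 70, 55, 39, 42, 41, 39, 46, 73, 75, 78, 83, 78, 51, 35, 28]
0.085 206 258.0 [81, 82, 81, 82, 83, 82, 79, 67, 66, 69, 79, 85, 81, 81, 76, 46, 28, 28, 39, 63, 79]
0.08 208 258.2 [82, 80, 81, 82, 83, 80, 74, 65, 67, 73, 80, 84, 75, 68, 70, 69, 62, 75, 80, 81, 82]
```

The hub's top reads about 0.057 and the contact was at 0.0535, so the blade is on the slot's floor, 4 mm below the hub's top. I return to centre, firm the grip and start turning clockwise.

>>> step_arm(xyz=[[0, -0.004, 0], [0, -0.008, 0], [0, -0.0125, 0], [0, -0.0125, 0], [0, -0.0125, 0]], yaw=[0, 0, 0, 0, 0], claw=[1, 1, 1, 1, 1], grip_force=20)

```text
time_s: 12.18
tcp_pos: [0.5048, -0.1891, 0.1536]
eef_rot: [180.0, -0.0, -120.0]
contact_force: [0.9, 0.2, 5.7]
gripper_width: 0.0137
gripper_force: 20.0
```

>>> step_arm(xyz=[[0, 0, 0], [0, 0, 0], [0, 0, 0], [0, 0, 0], [0, 0, 0], [0, 0, 0], [0, 0, 0], [0, 0, 0]], yaw=[0.01, 0.02, 0.03, 0.04, 0.05, 0.06, 0.07, 0.07], claw=[1, 1, 1, 1, 1, 1, 1, 1])

```text
time_s: 12.85
tcp_pos: [0.505, -0.1891, 0.1536]
eef_rot: [180.0, -0.0, -145.4]
contact_force: [0.7, 0.0, 5.3]
gripper_width: 0.0136
gripper_force: 20.0
```

```bash
python3 -c "
from h import *
go(.5055,-.1892,.1537,-193); print(status.get_state()['moment'])"
```

```text
t 12.85 tcp [ 0.505  -0.1891  0.1536] rot [ 1.7997e+02 -2.0000e-02 -1.4543e+02] F [0.7  0.02 5.28] w 0.0136
shares [-0.0019 -0.002  -0.0003] yaw 0.1321 dist mm 0.5614341688044194
[ 0.11366916 -0.31805154  0.03293038]
```

The moment is +0.033 N m, matching the trimmer's stiffness, so the screw is turning. I continue.

>>> step_arm(xyz=[[0, 0, 0], [0, 0, 0], [0, 0, 0], [0, 0, 0], [0, 0, 0], [0, 0, 0], [0, 0, 0], [0, 0, 0], [0, 0, 0], [0, 0, 0], [0, 0, 0], [0, 0, 0], [0, 0, 0], [0, 0, 0]], yaw=[0.012, 0.024, 0.036, 0.048, 0.06, 0.072, 0.084, 0.096, 0.108, 0.12, 0.128, 0.128, 0.128, 0.128], claw=[1, 1, 1, 1, 1, 1, 1, 1, 1, 1, 1, 1, 1, 1])

```text
time_s: 14.02
tcp_pos: [0.5052, -0.1891, 0.1536]
eef_rot: [180.0, -0.0, 168.8]
contact_force: [0.1, 0.4, 5.1]
gripper_width: 0.0136
gripper_force: 20.0
```

Run:
```python
from h import *
go(.5055,-.1892,.1537,-193); print(status.get_state()['moment'])
```

```text
t 14.0167 tcp [ 0.5052 -0.1891  0.1536] rot [179.99  -0.   168.84] F [0.13 0.39 5.07] w 0.0136
shares [-0.0016 -0.0002 -0.0004] yaw 0.0051 dist mm 0.3384192843615444
[ 0.07124164 -0.57078195  0.04081129]
```

>>> step_arm(xyz=[[0, 0, 0], [0, 0, 0], [0, 0, -0.02], [0, 0, -0.05], [0, 0, -0.1], [0, 0, -0.18], [0, 0, -0.25], [0, 0, -0.3], [0, 0, -0.3], [0, 0, -0.3]], yaw=[-0.005, -0.008, -0.008, -0.008, -0.008, -0.008, -0.008, -0.008, -0.008, -0.008], claw=[1, 1, 1, 1, 1, 1, 1, 1, 1, 1])

```text
time_s: 14.85
tcp_pos: [0.5052, -0.189, 0.2139]
eef_rot: [180.0, 0.0, 171.6]
contact_force: [-0.6, -0.3, -0.6]
gripper_width: 0.0137
gripper_force: 20.0
```

```bash
python3 -c "
from h import *
go(.5055,-.05,.2137,-188)"
```

```text
t 14.85 tcp [ 0.5052 -0.189   0.2139] rot [1.7997e+02 5.0000e-02 1.7159e+02] F [-0.56 -0.33 -0.61] w 0.0137
shares [0.1001 0.6878 0.0009] yaw -0.0011 dist mm 139.01772030754677
```

>>> step_arm(xyz=[[0.03, 0.2, 0], [0.06, 0.4, 0], [0.09, 0.6, 0], [0.1, 0.7, 0], [0.1, 0.7, 0], [0.1, 0.7, 0]], yaw=[0, 0, 0, 0, 0, 0], claw=[1, 1, 1, 1, 1, 1])

```text
time_s: 15.35
tcp_pos: [0.5053, -0.0467, 0.2127]
eef_rot: [-180.0, -0.1, 171.7]
contact_force: [-0.1, -0.4, -1.5]
gripper_width: 0.0139
gripper_force: 20.0
```

Run:
```python
from h import *
go(.4885,.2005,.21,-200)
ims=[]
for n,(u,v,w,h) in(("top",(355,220,50,50)),("scene",(230,190,50,50))):
    p,d=cams.capture(n); np.savez(f"{n}5.npz",p=p,d=d)
    ims.append(cv2.convertScaleAbs(cv2.resize(p[v:v+h,u:u+w],None,fx=8,fy=8,interpolation=cv2.INTER_CUBIC),alpha=2.2))
cv2.imwrite("pics/after.png",np.hstack(ims))
```

```text
t 15.35 tcp [ 0.5053 -0.0467  0.2127] rot [-1.7998e+02 -9.0000e-02  1.7174e+02] F [-0.08 -0.42 -1.53] w 0.0139
shares [0.2606 1.2109 0.0133] yaw 0.0326 dist mm 247.7368312693928
```

View pics/after.png

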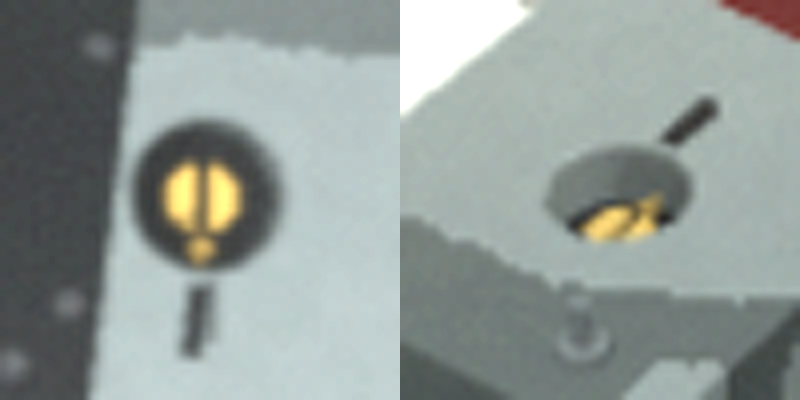

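The arrow now lies close to the rib: hub centre at about (203,198) and arrow at (202,250) in the left crop, with the rib from (204,290) to (190,352). I measure the remaining angle.

```bash
cat > ang.py <<'E'
from h import *
def ang(p):
    u,v,w,h=364,228,34,40; k=10
    P=cv2.resize(p[v:v+h,u:u+w],None,fx=k,fy=k,interpolation=cv2.INTER_CUBIC).astype(float)
    b=P[...,2]-P[...,0]; b8=(b>0.5*np.percentile(b,99)).astype(np.uint8)
    full=cv2.morphologyEx(b8,cv2.MORPH_CLOSE,np.ones((25,25)))
    hub=cv2.morphologyEx(full,cv2.MORPH_OPEN,cv2.getStructuringElement(cv2.MORPH_ELLIPSE,(61,61)))
    ce=lambda m:(lambda M:np.array([M['m10'],M['m01']])/M['m00'])(cv2.moments(m,True))
    W=lambda c,z:ray("top",*((c+.5)/k-.5+[u,v]),z)[:2]
    # lobes split by slot: erode arrow away
    cores=cv2.morphologyEx(b8,cv2.MORPH_OPEN,cv2.getStructuringElement(cv2.MORPH_ELLIPSE,(25,25)))
    n,_,st,c=cv2.connectedComponentsWithStats(cores)
    i=1+np.argsort(st[1:,4])[-2:]; a,b2=W(c[i[0]],.057),W(c[i[1]],.057); d=a-b2
    slot=(np.degrees(np.arctan2(d[1],d[0]))+90)%180
    hc=(a+b2)/2
    arr=b8.copy(); yy,xx=np.mgrid[:P.shape[0],:P.shape[1]]
    hp=(c[i[0]]+c[i[1]])/2; arr[np.hypot(xx-hp[0],yy-hp[1])<55]=0
    A=W(ce(arr),.0555); e=A-hc
    print('slot',slot,'lobes',st[i,4],'hub',hc.round(4),'arrow dir',np.degrees(np.arctan2(e[1],e[0]))%360-180,'r',np.linalg.norm(e))
E
python3 - <<'E'
from ang import *
for i in(0,5): ang(np.load(f"top{i}.npz")['p'])
p=np.load("top5.npz")['p']
# rib: dark blob below the well, top view, line fit
u,v,w,h=372,253,16,16;k=10
g=cv2.resize(p[v:v+h,u:u+w],None,fx=k,fy=k,interpolation=cv2.INTER_CUBIC).max(2); m=(g<45).astype(np.uint8)
c=max(cv2.findContours(m,0,1)[0],key=cv2.contourArea)[:,0].astype(float)
W=np.array([ray("top",*((x+.5)/k-.5+[u,v]),.0715)[:2] for x in c]).astype(np.float32)
print('rib',cv2.minAreaRect(W)); o=cv2.minAreaRect(W)[0]
print('rib->well dir',np.degrees(np.arctan2(-.189-o[1],.5057-o[0])))
E
```

```text
slot 63.19426158075515 lobes [2358 2656] hub [ 0.5055 -0.1898] arrow dir 60.892126485056 r 0.011994798699994287
slot 173.72626648860285 lobes [2538 2542] hub [ 0.5059 -0.1898] arrow dir -1.574596201771044 r 0.011721948134183854
rib ((0.4777303636074066, -0.18590423464775085), (0.0023164956364780664, 0.012779575772583485), 81.99629974365234)
rib->well dir -6.315965006924177
```

The blade ended at -191.2°. With up to 4.8° of play in the slot, the slot lies between -11° and -6.4°, against the rib's -8°. The picture gives the slot -6.3° and the arrow about -2°, and all of these are within 8°. So I take the tool back to the stand.

>>> step_arm(xyz=[[0.04, 0.2, 0], [0.08, 0.4, 0], [0.13, 0.6, 0], [0.17, 0.8, 0], [0.215, 1, 0], [0.215, 1, 0], [0.215, 1, 0]], yaw=[0.015, 0.033, 0.033, 0.033, 0.033, 0.033, 0.033], claw=[1, 1, 1, 1, 1, 1, 1])

```text
time_s: 16.03
tcp_pos: [0.4924, 0.1574, 0.2129]
eef_rot: [-179.9, -0.0, 159.8]
contact_force: [-0.9, -0.5, -0.7]
gripper_width: 0.0137
gripper_force: 20.0
```

```bash
python3 -c "
from h import *
go(.4887,.2008,.212,-200)"
```

```text
t 16.0333 tcp [0.4924 0.1574 0.2129] rot [-1.7995e+02 -4.0000e-02  1.5983e+02] F [-0.91 -0.47 -0.74] w 0.0137
shares [0.0922 0.1975 0.0046] yaw -0.0005 dist mm 43.6065910602214
```

>>> step_arm(xyz=[[0.05, 0.1, 0], [0.092, 0.197, 0], [0.092, 0.197, 0], [0.092, 0.197, 0], [0.092, 0.197, 0]], yaw=[0, 0, 0, 0, 0], claw=[1, 1, 1, 1, 1])

```text
time_s: 16.45
tcp_pos: [0.489, 0.1982, 0.2133]
eef_rot: [-180.0, -0.0, 159.6]
contact_force: [-0.1, 0.3, -0.1]
gripper_width: 0.0136
gripper_force: 20.0
```

Run:
```python
from h import *
go(.4887,.2008,.1105,-200)
p,d=cams.capture("scene"); pt,dt=cams.capture("top")
ang=__import__('ang').ang; ang(pt)
x,y,z=status.get_state()['tcp_pos']
q=p[190:290,420:520]
print('tip exp',proj("scene",[x,y,z-.1003]),'flange',proj("scene",[x,y,z-.0483]),'hole',proj("scene",[.4887,.2012,.06]))
# hole: dark disc on the wood, seen under the tip
cv2.imwrite("pics/back.png",cv2.convertScaleAbs(cv2.resize(q,None,fx=6,fy=6,interpolation=cv2.INTER_CUBIC),alpha=1.8))
```

```text
t 16.45 tcp [0.489  0.1982 0.2133] rot [-1.7995e+02 -2.0000e-02  1.5963e+02] F [-0.08  0.26 -0.14] w 0.0136
shares [0.0062 0.0118 0.5138] yaw -0.001 dist mm 102.78774707376196
slot 176.89430119013795 lobes [2365 2562] hub [ 0.5057 -0.1897] arrow dir -2.2169079283226836 r 0.011894801932781245
tip exp [465.7184103  254.60982848] flange [471.81963692 230.95726786] hole [461.69893175 277.44116073]
```

View pics/back.png

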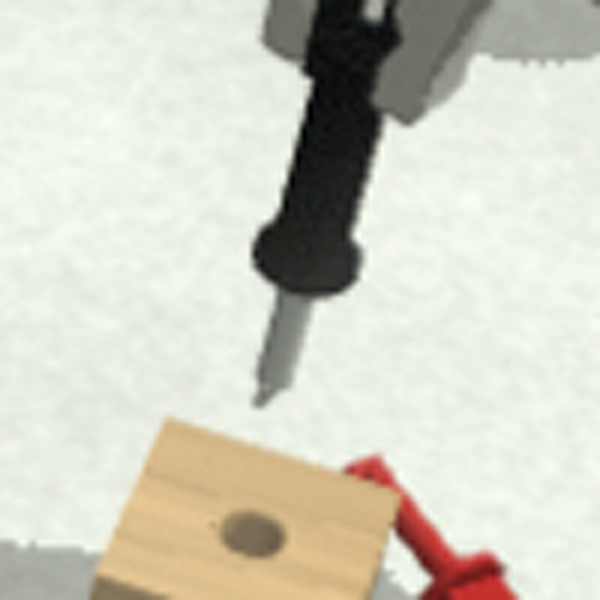

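The tool is upright and the hole clear at about (252,533) in the crop. The slot angle estimates scatter from -6 to -2°, so before releasing the tool I take a sharper measurement from averaged pictures with a line fit to the slot.

Run:
```python
from h import *
N=10
for n in("top","scene"):
    a=np.mean([cams.capture(n)[0].astype(float) for _ in range(N)],0); np.save(f"avg_{n}.npy",a)
a=np.load("avg_top.npy"); K,T=cal("top")
# slot minima per row
b=a[...,2]-a[...,0]
u0,v0=proj("top",[.5057,-.1897,.057]); print('hub px',u0,v0)
L=[]
for v in range(int(v0)-3,int(v0)+4):
    us=np.arange(int(round(u0))-2,int(round(u0))+3); i=us[np.argmin(b[v,us])]
    y=b[v,i-1:i+2]; den=y[0]-2*y[1]+y[2]; du=.5*(y[0]-y[2])/den if den>0 else 9
    w=min(b[v,i-3:i].max(),b[v,i+1:i+4].max())-y[1]; print(v,round(i+du,2),round(w,1))
    if w>15 and abs(du)<1: L.append(ray("top",i+du,v,.057)[:2])
L=np.array(L); s=np.polyfit(L[:,0],L[:,1],1)[0]; print('slot angle',np.degrees(np.arctan(s)))
# rib minima per row
R=[];g=a.max(2)
for v in range(254,268):
    us=np.arange(372,386); w=np.clip(60-g[v,us],0,None); w[w<6]=0
    if w.sum()>40: R.append(ray("top",(w*us).sum()/w.sum(),v,.0715)[:2]); print('r',v,round((w*us).sum()/w.sum(),2),round(w.sum()))
R=np.array(R); print('rib angle',np.degrees(np.arctan(np.polyfit(R[:,0],R[:,1],1)[0])))
cv2.imwrite("x.png",a[228:268,364:398])
for v in range(int(v0)-5,int(v0)+9): print(v,b[v,374:389].astype(int).tolist())
```

```text
hub px 379.7600709142088 244.2142096461206
241 379.9 18.0
242 379.87 23.4
243 379.87 24.4
244 379.86 24.6
245 379.84 24.6
246 379.72 23.9
247 379.7 18.9
slot angle -3.3497978547599883
r 254 378.81 198
r 255 378.66 193
r 256 378.75 230
r 257 378.75 233
r 258 378.66 232
r 259 378.58 234
r 260 378.55 230
r 261 378.56 221
r 262 378.56 225
r 263 378.58 224
r 264 378.58 203
r 265 378.67 165
r 266 378.7 154
r 267 378.71 150
rib angle -1.8419780272858373
239 [-1, 0, 0, 0, 1, 0, 0, 1, 1, 0, 0, 0, 0, -1, -1]
240 [0, 0, 1, 7, 13, 8, 2, 11, 11, 3, 0, 0, -1, 0, 0]
241 [0, 1, 10, 23, 31, 21, 9, 26, 27, 15, 3, 0, 0, 0, -1]
242 [0, 6, 24, 34, 36, 22, 13, 29, 36, 28, 13, 1, 0, 0, -1]
243 [1, 15, 31, 37, 37, 23, 13, 30, 37, 36, 23, 5, 0, 0, 0]
244 [1, 16, 32, 38, 37, 22, 13, 30, 37, 36, 24, 6, 0, 0, -1]
245 [1, 15, 31, 37, 36, 21, 12, 30, 37, 36, 23, 5, 0, 0, 0]
246 [1, 10, 28, 36, 32, 17, 12, 30, 37, 35, 21, 5, 0, -1, 0]
247 [0, 4, 19, 30, 29, 16, 12, 29, 34, 24, 8, 0, 0, 0, -1]
248 [0, 0, 5, 16, 22, 15, 11, 21, 21, 10, 1, 0, 0, 0, -1]
249 [0, 0, 0, 2, 7, 16, 15, 8, 4, 0, 0, 0, -1, -1, -1]
250 [-1, 0, 0, 1, 14, 28, 29, 16, 2, 0, 0, 0, -1, -1, -2]
251 [-2, -1, -1, 1, 16, 30, 32, 20, 4, 0, 0, 0, -1, -2, -3]
252 [-3, -2, -2, 0, 6, 20, 19, 7, 0, -1, -1, -1, -2, -2, -3][ WARN:0@14.687] global loadsave.cpp:1063 imwrite_ Unsupported depth image for selected encoder is fallbacked to CV_8U.
```

The angle estimates scatter, and the tool may have tilted a little in the grip. I measure the tool's axis from the settled, averaged scene picture.

Run:
```python
from h import *
go(.4887,.2008,.1105,-200)
x,y,z=status.get_state()['tcp_pos']
def prof(p,x,y,zt,lab):
    g=p.max(2).astype(float)
    for h in(.012,.025,.04,.075,.085):   # height above tip: shaft, shaft, shaft, handle
        u,v=proj("scene",[x,y,zt+h]); v=int(round(v)); 
        us=np.arange(int(u)-16,int(u)+17); bg=np.median(g[v,us[[0,1,2,3,-1,-2,-3,-4]]]); w=np.clip(bg-g[v,us]-12,0,30)
        print(lab,h,v,'exp',proj("scene",[x,y,zt+h])[0].round(2),'seen',((w*us).sum()/max(w.sum(),1)).round(2),w.sum())
prof(np.load("scene1.npz")['p'],.4886,.2,.1093,'first')
prof(np.load("avg_scene.npy"),x,y,z-.1003,'now')
```

```text
t 17.55 tcp [0.4889 0.1997 0.2136] rot [-180.      0.    159.72] F [ 0.11  0.47 -1.07] w 0.0134
shares [0.0029 0.0046 0.5154] yaw -0.0008 dist mm 103.07806316633646
first 0.012 251 exp 467.78 seen 468.49 179.0
first 0.025 245 exp 469.29 seen 469.87 201.5
first 0.04 239 exp 471.07 seen 473.81 401.0
first 0.075 222 exp 475.38 seen 475.69 428.0
first 0.085 217 exp 476.65 seen 476.95 422.0
now 0.012 249 exp 468.03 seen 467.07 195.89999999999998
now 0.025 244 exp 469.55 seen 468.49 198.40000000000003
now 0.04 237 exp 471.33 seen 472.66 447.0
now 0.075 220 exp 475.67 seen 474.96 425.70000000000005
now 0.085 215 exp 476.95 seen 476.49 420.4
```

The tilt is only about 1° (tip about 2–3 mm off). I offset for it and lower the tool into the stand.

>>> step_arm(xyz=[[0.0115, 0.011, 0], [0.0115, 0.011, 0.1], [0.0115, 0.011, 0.2], [0.0115, 0.011, 0.25], [0.0115, 0.011, 0.3], [0.0115, 0.011, 0.34], [0.0115, 0.011, 0.34], [0.0115, 0.011, 0.34]], yaw=[0, 0, 0, 0, 0, 0, 0, 0], claw=[1, 1, 1, 1, 1, 1, 1, 1])

```text
time_s: 18.22
tcp_pos: [0.4877, 0.2026, 0.1457]
eef_rot: [-180.0, 0.0, 159.7]
contact_force: [-0.2, -0.5, 0.5]
gripper_width: 0.0137
gripper_force: 20.0
```

>>> step_arm(xyz=[[0, 0, 0.04], [0, 0, 0.08], [0, 0, 0.12], [0, 0, 0.15], [0, 0, 0.17], [0, 0, 0.17], [0, 0, 0.17]], yaw=[0, 0, 0, 0, 0, 0, 0], claw=[1, 1, 1, 1, 1, 1, 1])

```text
time_s: 18.8
tcp_pos: [0.4875, 0.2025, 0.1114]
eef_rot: [-180.0, -0.0, 159.7]
contact_force: [0.3, 0.9, -0.8]
gripper_width: 0.0138
gripper_force: 20.0
```

In the hole with no contact force. I release, leaving the fingers around the handle, and re-measure the arrow while deciding on a fine correction.

>>> step_arm(xyz=[[0, 0, 0], [0, 0, 0], [0, 0, 0], [0, 0, 0], [0, 0, 0]], yaw=[0, 0, 0, 0, 0], claw=[0.2, 0.2, 0.2, 0.2, 0.2])

```text
time_s: 19.22
tcp_pos: [0.4876, 0.2026, 0.1117]
eef_rot: [180.0, 0.0, 159.7]
contact_force: [-0.4, 0.9, 0.2]
gripper_width: 0.0345
gripper_force: 0.0
```

Run:
```python
from h import *
go(.4887,.2008,.1105,-200)
def est(a,lab):
    b=a[...,2]-a[...,0]
    # arrow+hub in top: split by radius about hub centre; use second moments: brass-weighted
    w=np.clip(b,0,None); u0,v0=379.71,244.3
    v,u=np.mgrid[:480,:640]; r=np.hypot(u-u0,v-v0)
    m=(r<9.5); w=w*m*(b>2)
    if lab=='top':
        A=w*(r>5.4); c=np.array([(A*u).sum(),(A*v).sum()])/A.sum(); return c
a=np.load("avg_top.npy"); c=est(a,'top'); print('arrow px top',c)
s=np.load("avg_scene.npy"); b=s[...,2]-s[...,0]
u0,v0=proj("scene",[.5057,-.1893,.057]); print('hub px scene',u0,v0)
for v in range(int(v0)-9,int(v0)+7): print(v,b[v,246:270].astype(int).tolist())
for t in range(-3,9,2):
    th=np.radians(-8.+t); out=[]
    for z in(.053,.0545): 
        p=[.5057-.0125*np.cos(th),-.1893-.0125*np.sin(th),z]; out.append((proj("top",p)-proj("top",[.5057,-.1893,.057])).round(2).tolist()+(proj("scene",p)-0).round(2).tolist())
    print(t,out)
```

```text
t 19.2167 tcp [0.4876 0.2026 0.1117] rot [1.7999e+02 1.0000e-02 1.5972e+02] F [-0.45  0.93  0.16] w 0.0345
shares [-0.0086 -0.0066  0.006 ] yaw -0.0008 dist mm 2.4770413297946865
arrow px top [379.81057423 250.3662465 ]
hub px scene 257.62242925644784 217.81904933038714
208 [-2, -1, -2, -2, -2, -2, -2, -1, -2, -1, -1, -1, -1, -2, -2, -2, -1, -1, -1, -2, -2, -2, -2, -2]
209 [-2, -2, -2, -2, -2, -2, -1, -1, -1, -1, -1, -1, -1, -1, -1, -1, -1, -2, -2, -2, -2, -2, -3, -3]
210 [-2, -2, -2, -2, -1, -1, -1, 0, -1, -1, -1, -1, -1, -1, -1, -1, -2, -2, -1, -2, -2, -2, -2, -3]
211 [-2, -2, -2, -1, 0, 0, -1, -1, -1, -1, -1, -1, -1, -2, -2, -1, -1, -1, -1, -2, -2, -2, -2, -2]
212 [-2, -2, -1, 0, -1, 0, -1, -1, -1, -1, -1, -1, -1, -1, -2, -1, -1, -1, -1, -2, -2, -2, -2, -2]
213 [-2, -2, -1, -1, 0, -1, -1, -1, -1, -1, -1, -1, -2, -2, -2, -1, -2, -1, -1, -1, -2, -3, -3, -3]
214 [-2, -1, -1, 0, 0, -1, -1, -1, -1, -1, -2, -1, -2, -2, 2, 16, 13, -2, -2, -2, -2, -3, -3, -3]
215 [-2, -2, -1, 0, 0, -1, -1, -1, -1, 0, 1, 5, 5, 15, 36, 36, 19, -1, -1, -2, -2, -3, -3, -3]
216 [-2, -2, -2, -1, -1, -1, 0, 0, 5
[... 440 characters left out ...]
3, -3, -3]
221 [-2, -3, -3, -3, -3, -3, -3, -3, -3, -3, -3, -3, -3, -3, -3, -3, -3, -3, -3, -3, -3, -3, -3, -3]
222 [-2, -2, -3, -3, -3, -3, -3, -3, -3, -3, -3, -3, -3, -3, -3, -3, -3, -3, -3, -3, -3, -4, -3, -3]
223 [-3, -3, -3, -3, -3, -3, -3, -3, -3, -4, -3, -3, -3, -3, -3, -3, -3, -3, -3, -3, -3, -3, -4, -3]
-3 [[-1.42, 6.91, 262.07, 216.04], [-1.32, 6.87, 262.03, 215.45]]
-1 [[-1.19, 6.95, 261.9, 215.95], [-1.08, 6.91, 261.85, 215.36]]
1 [[-0.95, 6.98, 261.72, 215.87], [-0.84, 6.94, 261.67, 215.27]]
3 [[-0.71, 7.0, 261.53, 215.79], [-0.6, 6.96, 261.49, 215.2]]
5 [[-0.46, 7.01, 261.34, 215.72], [-0.36, 6.97, 261.3, 215.12]]
7 [[-0.22, 7.02, 261.15, 215.65], [-0.12, 6.98, 261.11, 215.05]]
```

The arrow reading (about +7°) disagrees with the slot and blade readings (+2 to +3°). A further 4° clockwise is right under either, and there is time, so I regrasp squarely and correct.

>>> step_arm(xyz=[[-0.008, -0.006, 0.005], [-0.008, -0.006, 0.005], [-0.008, -0.006, 0.005], [-0.008, -0.006, 0.005], [-0.008, -0.006, 0.005], [-0.008, -0.006, 0.005], [-0.008, -0.006, 0.005], [-0.008, -0.006, 0.005], [-0.008, -0.006, 0.005]], yaw=[0, 0, 0, 0, 0, 0, 0, 0, 0], claw=[0.2, 0.2, 1, 1, 1, 1, 1, 1, 1], grip_force=25)

```text
time_s: 19.97
tcp_pos: [0.4886, 0.2009, 0.1105]
eef_rot: [-180.0, -0.0, 159.7]
contact_force: [-0.7, 0.1, -0.9]
gripper_width: 0.0134
gripper_force: 25.0
```

>>> step_arm(xyz=[[0, 0, -0.1], [0, 0, -0.2], [0, 0, -0.3], [0, 0, -0.4], [0, 0, -0.45], [0, 0, -0.5], [0, 0, -0.5], [0, 0, -0.5]], yaw=[0, 0, 0, 0, 0, 0, 0, 0], claw=[1, 1, 1, 1, 1, 1, 1, 1])

```text
time_s: 20.63
tcp_pos: [0.4884, 0.2009, 0.2101]
eef_rot: [180.0, -0.0, 159.7]
contact_force: [0.2, -0.5, -1.4]
gripper_width: 0.014
gripper_force: 25.0
```

```bash
python3 -c "
from h import *
go(.5055,-.1894,.21,-184.5)"
```

```text
t 20.6333 tcp [0.4884 0.2009 0.2101] rot [ 1.7999e+02 -2.0000e-02  1.5971e+02] F [ 0.21 -0.49 -1.45] w 0.014
shares [-7.5700e-01 -1.8008e+00  6.0000e-04] yaw -0.0439 dist mm 390.68952009221124
```

>>> step_arm(xyz=[[-0.1, -0.2, 0], [-0.18, -0.4, 0], [-0.26, -0.6, 0], [-0.34, -0.8, 0], [-0.42, -1, 0], [-0.42, -1, 0], [-0.42, -1, 0], [-0.42, -1, 0]], yaw=[0, -0.015, -0.03, -0.044, -0.044, -0.044, -0.044, -0.044], claw=[1, 1, 1, 1, 1, 1, 1, 1])

```text
time_s: 21.3
tcp_pos: [0.4976, -0.0165, 0.2094]
eef_rot: [-180.0, -0.1, 175.4]
contact_force: [0.2, 0.1, -0.4]
gripper_width: 0.0135
gripper_force: 25.0
```

```bash
python3 -c "
from h import *
go(.5055,-.1894,.21,-184.5)"
```

```text
t 21.3 tcp [ 0.4976 -0.0165  0.2094] rot [-1.7998e+02 -1.0000e-01  1.7542e+02] F [ 0.22  0.1  -0.39] w 0.0135
shares [-0.1086 -0.8587 -0.0028] yaw -0.0002 dist mm 173.10684632409865
```

>>> step_arm(xyz=[[-0.03, -0.2, 0], [-0.06, -0.4, 0], [-0.08, -0.6, 0], [-0.1, -0.76, 0], [-0.1085, -0.855, 0], [-0.1085, -0.855, 0], [-0.1085, -0.855, 0], [-0.1085, -0.855, 0], [-0.1085, -0.855, 0]], yaw=[0, 0, 0, 0, 0, 0, 0, 0, 0], claw=[1, 1, 1, 1, 1, 1, 1, 1, 1])

```text
time_s: 22.05
tcp_pos: [0.5067, -0.1866, 0.2103]
eef_rot: [180.0, -0.0, 175.7]
contact_force: [-0.1, 1.1, -0.2]
gripper_width: 0.0138
gripper_force: 25.0
```

```bash
python3 -c "
from h import *
go(.5055,-.1893,.16,-184.5)"
```

```text
t 22.05 tcp [ 0.5067 -0.1866  0.2103] rot [ 1.7999e+02 -2.0000e-02  1.7565e+02] F [-0.11  1.12 -0.2 ] w 0.0138
shares [ 0.0048 -0.0139  0.2515] yaw 0.0004 dist mm 50.38628565460593
```

>>> step_arm(xyz=[[0.004, -0.01, 0.05], [0.004, -0.01, 0.1], [0.004, -0.01, 0.16], [0.004, -0.01, 0.2], [0.004, -0.01, 0.22], [0.004, -0.01, 0.22], [0.004, -0.01, 0.22]], yaw=[0, 0, 0, 0, 0, 0, 0], claw=[1, 1, 1, 1, 1, 1, 1], grip_force=14)

```text
time_s: 22.63
tcp_pos: [0.5055, -0.1899, 0.1664]
eef_rot: [-180.0, -0.0, 175.6]
contact_force: [0.6, -0.6, 0.4]
gripper_width: 0.0141
gripper_force: 14.0
```

```bash
python3 -c "
from h import *
go(.5055,-.1893,.158,-184.5)"
```

```text
t 22.6333 tcp [ 0.5055 -0.1899  0.1664] rot [-1.7999e+02 -3.0000e-02  1.7557e+02] F [ 0.56 -0.63  0.4 ] w 0.0141
shares [0.0003 0.0028 0.0422] yaw 0.0002 dist mm 8.45000971177821
```

>>> step_arm(xyz=[[0, 0.0025, 0.01], [0, 0.0025, 0.02], [0, 0.0025, 0.03], [0, 0.0025, 0.036], [0, 0.0025, 0.036], [0, 0.0025, 0.036]], yaw=[0, 0, 0, 0, 0, 0], claw=[1, 1, 1, 1, 1, 1])

```text
time_s: 23.13
tcp_pos: [0.5055, -0.1895, 0.1594]
eef_rot: [-180.0, -0.0, 175.6]
contact_force: [0.1, 0.9, -0.6]
gripper_width: 0.0141
gripper_force: 14.0
```

>>> step_arm(xyz=[[0, 0, 0.003], [0, 0, 0.006], [0, 0, 0.008], [0, 0, 0.008]], yaw=[0, 0, 0, 0], claw=[1, 1, 1, 1])

```text
time_s: 23.47
tcp_pos: [0.5058, -0.1895, 0.158]
eef_rot: [-180.0, 0.0, 175.6]
contact_force: [-0.2, -0.3, 1.7]
gripper_width: 0.0137
gripper_force: 14.0
```

>>> step_arm(xyz=[[0, 0, 0.003], [0, 0, 0.005], [0, 0, 0.005]], yaw=[0, 0, 0], claw=[1, 1, 1])

```text
time_s: 23.72
tcp_pos: [0.5062, -0.1897, 0.1577]
eef_rot: [-180.0, 0.1, 175.6]
contact_force: [-0.8, 1.1, 5.9]
gripper_width: 0.0139
gripper_force: 14.0
```

The blade is on the hub's top at 0.0577, which confirms that it was in the slot before. I ease the pressure and feel sideways.

>>> step_arm(xyz=[[0, 0, -0.002], [0, 0.003, -0.002], [0, 0.003, -0.002]], yaw=[0, 0, 0], claw=[1, 1, 1])

```text
time_s: 23.97
tcp_pos: [0.506, -0.189, 0.1578]
eef_rot: [-180.0, 0.1, 175.6]
contact_force: [-0.4, -0.0, 6.2]
gripper_width: 0.014
gripper_force: 14.0
```

>>> step_arm(xyz=[[0, 0.003, 0], [0, 0.003, 0]], yaw=[0, 0], claw=[1, 1])

```text
time_s: 24.13
tcp_pos: [0.5061, -0.1885, 0.1578]
eef_rot: [-180.0, 0.1, 175.6]
contact_force: [-0.2, -1.4, 5.0]
gripper_width: 0.0137
gripper_force: 14.0
```

>>> step_arm(xyz=[[0, 0.003, 0], [0, 0.003, 0]], yaw=[0, 0], claw=[1, 1])

```text
time_s: 24.3
tcp_pos: [0.5061, -0.188, 0.1578]
eef_rot: [-180.0, 0.1, 175.6]
contact_force: [0.3, -0.5, 4.6]
gripper_width: 0.0139
gripper_force: 14.0
```

>>> step_arm(xyz=[[0, -0.003, 0], [0, -0.006, 0], [0, -0.008, 0], [0, -0.01, 0], [0, -0.01, 0]], yaw=[0, 0, 0, 0, 0], claw=[1, 1, 1, 1, 1])

```text
time_s: 24.72
tcp_pos: [0.506, -0.1897, 0.1577]
eef_rot: [-180.0, 0.1, 175.6]
contact_force: [-0.5, 0.0, 4.8]
gripper_width: 0.0136
gripper_force: 14.0
```

>>> step_arm(xyz=[[0, -0.002, 0], [0, -0.003, 0]], yaw=[0, 0], claw=[1, 1])

```text
time_s: 24.88
tcp_pos: [0.5061, -0.1901, 0.1577]
eef_rot: [180.0, 0.1, 175.6]
contact_force: [0.4, 1.6, 6.1]
gripper_width: 0.0137
gripper_force: 14.1
```

>>> step_arm(xyz=[[0, -0.002, 0], [0, -0.003, 0]], yaw=[0, 0], claw=[1, 1])

```text
time_s: 25.05
tcp_pos: [0.506, -0.1906, 0.1577]
eef_rot: [180.0, 0.1, 175.6]
contact_force: [-0.5, 0.7, 5.8]
gripper_width: 0.014
gripper_force: 14.1
```

>>> step_arm(xyz=[[0, 0, -0.002], [0, 0.001, -0.002], [0, 0.002, -0.002], [0, 0.003, -0.002], [0, 0.004, -0.002], [0, 0.005, -0.002], [0, 0.006, -0.002], [0, 0.007, -0.002]], yaw=[-0.007, -0.007, -0.007, -0.007, -0.007, -0.007, -0.007, -0.007], claw=[1, 1, 1, 1, 1, 1, 1, 1])

```text
time_s: 25.72
tcp_pos: [0.5054, -0.1895, 0.1574]
eef_rot: [-180.0, -0.0, 178.1]
contact_force: [-1.5, -1.4, -1.1]
gripper_width: 0.0138
gripper_force: 14.0
```

>>> step_arm(xyz=[[0, 0.001, 0], [0, 0.002, 0], [0, 0.003, 0], [0, 0.004, 0], [0, 0.005, 0]], yaw=[0, 0, 0, 0, 0], claw=[1, 1, 1, 1, 1])

```text
time_s: 26.13
tcp_pos: [0.5055, -0.1885, 0.1575]
eef_rot: [-180.0, -0.0, 178.1]
contact_force: [-0.1, -1.3, -1.1]
gripper_width: 0.014
gripper_force: 14.0
```

The force has vanished and z has sunk, so the blade dropped into the slot at about -182°. I re-centre and lower it further.

>>> step_arm(xyz=[[0, -0.003, 0], [0, -0.004, 0.005], [0, -0.004, 0.01], [0, -0.004, 0.01]], yaw=[0, 0, 0, 0], claw=[1, 1, 1, 1])

```text
time_s: 26.47
tcp_pos: [0.5057, -0.1892, 0.1555]
eef_rot: [180.0, 0.0, 178.1]
contact_force: [0.1, -0.4, -0.8]
gripper_width: 0.014
gripper_force: 14.0
```

>>> step_arm(xyz=[[0, 0, 0.003], [0, 0, 0.005], [0, 0, 0.005]], yaw=[0, 0, 0], claw=[1, 1, 1], grip_force=20)

```text
time_s: 26.72
tcp_pos: [0.5056, -0.1892, 0.1545]
eef_rot: [-180.0, 0.0, 178.1]
contact_force: [0.1, -1.3, -0.2]
gripper_width: 0.0141
gripper_force: 20.0
```

```bash
cat > m.py <<'E'
from h import *
L=[]
for i in range(4): cams.capture("top"); s=status.get_state(); L.append(s['moment'][2])
print(s['eef_rot'][2],s['tcp_pos'].round(4),s['contact_force'].round(1),'Mz',np.round(L,4),np.mean(L).round(4))
E
python3 m.py
```

```text
178.07691729625915 [ 0.5056 -0.1892  0.1545] [-0.5 -0.3 -1.5] Mz [-0.0149  0.0199  0.0141  0.0255] 0.0112
```

>>> step_arm(xyz=[[0, 0, 0], [0, 0, 0], [0, 0, 0]], yaw=[0.008, 0.0115, 0.0115], claw=[1, 1, 1])

```text
time_s: 27.17
tcp_pos: [0.5055, -0.1892, 0.1545]
eef_rot: [-180.0, -0.0, 173.9]
contact_force: [0.0, -0.6, -0.5]
gripper_width: 0.0138
gripper_force: 20.0
```

```bash
python3 m.py
```

```text
173.98832207749507 [ 0.5055 -0.1892  0.1545] [ 0.3 -0.5 -1. ] Mz [-0.0073 -0.0377 -0.0144  0.0292] -0.0076
```

>>> step_arm(xyz=[[0, 0, 0], [0, 0, 0], [0, 0, 0]], yaw=[0.006, 0.0085, 0.0085], claw=[1, 1, 1])

```text
time_s: 27.62
tcp_pos: [0.5055, -0.1893, 0.1546]
eef_rot: [-180.0, -0.0, 170.9]
contact_force: [-0.4, -0.8, -0.7]
gripper_width: 0.0138
gripper_force: 20.0
```

```bash
python3 m.py
```

```text
170.92323067272346 [ 0.5055 -0.1892  0.1546] [ 0.5 -0.8 -0.2] Mz [0.0022 0.056  0.0146 0.0171] 0.0224
```

>>> step_arm(xyz=[[0, 0, 0], [0, 0, 0], [0, 0, 0]], yaw=[0.006, 0.011, 0.011], claw=[1, 1, 1])

```text
time_s: 28.07
tcp_pos: [0.5055, -0.1893, 0.1546]
eef_rot: [-180.0, -0.0, 166.9]
contact_force: [-0.3, -1.2, -0.1]
gripper_width: 0.0137
gripper_force: 20.0
```

```bash
python3 m.py; python3 m.py
```

```text
166.9787511902714 [ 0.5055 -0.1892  0.1546] [-0.2 -1.1 -0.6] Mz [ 0.1095  0.0149 -0.0241  0.0668] 0.0418
166.93883255906607 [ 0.5055 -0.1892  0.1546] [-1.  -1.6 -0.8] Mz [ 0.0111  0.0399 -0.055   0.0361] 0.008
```

>>> step_arm(xyz=[[0, 0, 0], [0, 0, 0], [0, 0, 0]], yaw=[0.005, 0.007, 0.007], claw=[1, 1, 1])

```text
time_s: 28.72
tcp_pos: [0.5055, -0.1892, 0.1546]
eef_rot: [-180.0, -0.0, 164.4]
contact_force: [-0.6, -0.9, -1.1]
gripper_width: 0.014
gripper_force: 20.0
```

```bash
python3 m.py; python3 m.py
```

```text
164.43092982418753 [ 0.5055 -0.1892  0.1545] [-0.2 -1.  -1.3] Mz [-0.0189  0.0376  0.1087  0.0384] 0.0415
164.41131905319006 [ 0.5056 -0.1892  0.1546] [ 0.3 -0.3 -0.7] Mz [ 0.0244  0.0011 -0.0163 -0.0075] 0.0004
```

Blade at -195.6°, as planned. I back off 3°, withdraw, and check the change against the earlier picture.

>>> step_arm(xyz=[[0, 0, 0], [0, 0, 0], [0, 0, -0.02], [0, 0, -0.05], [0, 0, -0.1], [0, 0, -0.18], [0, 0, -0.25], [0, 0, -0.28], [0, 0, -0.28], [0, 0, -0.28]], yaw=[-0.005, -0.008, -0.008, -0.008, -0.008, -0.008, -0.008, -0.008, -0.008, -0.008], claw=[1, 1, 1, 1, 1, 1, 1, 1, 1, 1])

```text
time_s: 29.95
tcp_pos: [0.5057, -0.189, 0.2109]
eef_rot: [180.0, 0.1, 167.3]
contact_force: [-0.3, -0.4, -1.8]
gripper_width: 0.0135
gripper_force: 20.0
```

>>> step_arm(xyz=[[0.05, 0.2, 0], [0.1, 0.4, 0], [0.15, 0.6, 0], [0.2, 0.8, 0], [0.24, 1, 0], [0.24, 1, 0], [0.24, 1, 0], [0.24, 1, 0]], yaw=[0, 0, 0, 0, 0, 0, 0, 0], claw=[1, 1, 1, 1, 1, 1, 1, 1])

```text
time_s: 30.62
tcp_pos: [0.5023, 0.0166, 0.2098]
eef_rot: [-180.0, -0.1, 167.3]
contact_force: [-0.2, -1.0, 0.9]
gripper_width: 0.0136
gripper_force: 20.0
```

Run:
```python
from ang import *
go(.4885,.2015,.211,-200)
a=np.mean([cams.capture("top")[0].astype(float) for _ in range(6)],0)
o=np.load("avg_top.npy")
for x,l in((o,'old'),(a,'new')):
    b=x[...,2]-x[...,0]; out=[]
    for v in range(241,249):
        us=np.arange(378,384); w=np.clip(36-b[v,us],0,None); w[[0,-1]]*=0; out.append(((w*us).sum()/w.sum()).round(2))
    us=np.arange(374,388); A=[((np.clip(b[v,us],0,None)*us).sum()/np.clip(b[v,us],0,None).sum()).round(2) for v in(250,251,252)]
    e=[]
    for v in(243,244,245):
        r=b[v]; L=375+(18.5-r[375])/(r[376]-r[375]); R=384+(r[384]-18.5)/(r[384]-r[385]); e.append(((L+R)/2).round(2))
    print(l,'slot',out,'arrow',A,'hub',e); ang(x.astype(np.uint8))
cv2.imwrite("x.png",cv2.convertScaleAbs(np.hstack([cv2.resize(x[228:272,360:400],None,fx=10,fy=10,interpolation=cv2.INTER_CUBIC) for x in(o,a)]),alpha=2.2))
```

```text
t 30.6167 tcp [0.5023 0.0166 0.2098] rot [-1.7996e+02 -8.0000e-02  1.6734e+02] F [-0.16 -0.98  0.86] w 0.0136
shares [ 0.2697  0.8869 -0.006 ] yaw 0.0204 dist mm 185.395392625804
old slot [np.float64(380.19), np.float64(379.84), np.float64(379.83), np.float64(379.83), np.float64(379.8), np.float64(379.74), np.float64(379.82), np.float64(380.3)] arrow [np.float64(379.57), np.float64(379.64), np.float64(379.5)] hub [np.float64(379.73), np.float64(379.72), np.float64(379.74)]
slot 176.48595134840244 lobes [2411 2538] hub [ 0.5057 -0.1897] arrow dir -2.3927064631408257 r 0.011896376279377226
new slot [np.float64(380.0), np.float64(380.0), np.float64(380.0), np.float64(380.0), np.float64(379.75), np.float64(379.59), np.float64(379.31), np.float64(379.28)] arrow [np.float64(379.07), np.float64(379.04), np.float64(378.98)] hub [np.float64(379.82), np.float64(379.82), np.float64(379.83)]
slot 169.97207775170043 lobes [2403 2635] hub [ 0.5059 -0.1897] arrow dir -7.058494435448466 r 0.011745830260292401
```

The arrow now reads -7.1° and the slot -10.0°, against the rib's -8°, so it is centred. I go back to the stand.

>>> step_arm(xyz=[[0.06, 0.2, 0], [0.12, 0.4, 0], [0.18, 0.6, 0], [0.24, 0.8, 0], [0.27, 0.887, 0], [0.27, 0.887, 0], [0.27, 0.887, 0], [0.27, 0.887, 0], [0.27, 0.887, 0]], yaw=[0.01, 0.02, 0.02, 0.02, 0.02, 0.02, 0.02, 0.02, 0.02], claw=[1, 1, 1, 1, 1, 1, 1, 1, 1])

```text
time_s: 31.67
tcp_pos: [0.4893, 0.2003, 0.2106]
eef_rot: [-180.0, -0.0, 160.0]
contact_force: [0.4, 0.0, -0.8]
gripper_width: 0.0138
gripper_force: 20.0
```

Run:
```python
from h import *
a=np.mean([cams.capture("scene")[0].astype(float) for _ in range(4)],0)
go(.4887,.2015,.21,-200)
x,y,z=status.get_state()['tcp_pos']; g=a.max(2)
for h in(.012,.025,.075,.085):
    u,v=proj("scene",[x,y,z-.1+h]); v=int(round(v)); us=np.arange(int(u)-16,int(u)+17)
    bg=np.median(g[v,us[[0,1,2,3,-1,-2,-3,-4]]]); w=np.clip(bg-g[v,us]-12,0,30); print(h,u.round(2),((w*us).sum()/max(w.sum(),1)).round(2))
```

```text
t 31.8667 tcp [0.4894 0.2006 0.2107] rot [1.7999e+02 1.0000e-02 1.6000e+02] F [-0.31 -0.04 -0.1 ] w 0.0138
shares [0.0047 0.0032 0.0035] yaw 0.0 dist mm 1.3354747452468845
0.012 468.16 467.89
0.025 469.68 469.68
0.075 475.8 475.5
0.085 477.08 476.82
```

The tool hangs straight, so I lower it and release.

>>> step_arm(xyz=[[0.004, 0.002, 0], [0.004, 0.002, 0.1], [0.004, 0.002, 0.2], [0.004, 0.002, 0.25], [0.004, 0.002, 0.3], [0.004, 0.002, 0.33], [0.004, 0.002, 0.33]], yaw=[0, 0, 0, 0, 0, 0, 0], claw=[1, 1, 1, 1, 1, 1, 1])

```text
time_s: 32.45
tcp_pos: [0.4882, 0.2017, 0.1435]
eef_rot: [-179.9, -0.1, 160.1]
contact_force: [0.1, -0.3, -0.1]
gripper_width: 0.0137
gripper_force: 20.0
```

>>> step_arm(xyz=[[0, 0, 0.04], [0, 0, 0.08], [0, 0, 0.12], [0, 0, 0.15], [0, 0, 0.165], [0, 0, 0.165], [0, 0, 0.165]], yaw=[0, 0, 0, 0, 0, 0, 0], claw=[1, 1, 1, 1, 1, 1, 1])

```text
time_s: 33.03
tcp_pos: [0.4886, 0.2021, 0.1115]
eef_rot: [-180.0, -0.0, 160.1]
contact_force: [-0.2, -0.2, -0.3]
gripper_width: 0.0135
gripper_force: 20.0
```

>>> step_arm(xyz=[[0, 0, 0], [0, 0, 0], [0, 0, 0], [0, 0, 0], [0, 0, 0], [0, 0, 0], [0, 0, 0], [0, 0, -0.1], [0, 0, -0.2], [0, 0, -0.4], [0, 0, -0.6], [0, 0, -0.7], [0, 0, -0.7], [0, 0, -0.7]], yaw=[0, 0, 0, 0, 0, 0, 0, 0, 0, 0, 0, 0, 0, 0], claw=[-0.3, -0.3, -0.3, -0.3, -0.3, -0.3, -0.3, -0.3, -0.3, -0.3, -0.3, -0.3, -0.3, -0.3])

```text
time_s: 34.2
tcp_pos: [0.489, 0.2025, 0.253]
eef_rot: [179.8, 0.1, 160.1]
contact_force: [-0.8, -0.2, -0.5]
gripper_width: 0.0572
gripper_force: 0.0
```

Run:
```python
from h import *
from ang import ang
go(.4887,.2015,.25,-200)
p,d=cams.capture("scene"); X=pts("scene",d)
for lo,hi in((.129,.15),(.11,.129),(.085,.11),(.066,.085)):
    m=(np.hypot(X[...,0]-.489,X[...,1]-.201)<.04)&(X[...,2]>lo)&(X[...,2]<hi); print(lo,m.sum(),X[m].mean(0).round(4),X[m][:,2].max().round(4))
m=(np.hypot(X[...,0]-.489,X[...,1]-.201)<.04)&(X[...,2]>.129)&(X[...,2]<.15); print(cv2.minAreaRect(X[m][:,:2].astype(np.float32)))
s0=np.load("scene0.npz"); t,td=cams.capture("top"); ang(t)
cv2.imwrite("pics/final.png",cv2.convertScaleAbs(p,alpha=1.6))
```

```text
t 34.2 tcp [0.489  0.2025 0.253 ] rot [1.7983e+02 7.0000e-02 1.6007e+02] F [-0.76 -0.21 -0.52] w 0.0572
shares [-0.0004 -0.0051  0.015 ] yaw 0.0002 dist mm 3.163353263170107
0.129 82 [0.4906 0.2024 0.1319] 0.1351
0.11 109 [0.4957 0.203  0.1198] 0.1287
0.085 133 [0.4958 0.2031 0.0979] 0.1099
0.066 94 [0.4957 0.2028 0.076 ] 0.0846
((0.48911795020103455, 0.20247887074947357), (0.014213447459042072, 0.023042885586619377), 71.00804138183594)
slot 173.03950353506514 lobes [2416 2435] hub [ 0.5058 -0.1896] arrow dir -7.269671651173411 r 0.011994373610542815
```

View pics/final.png

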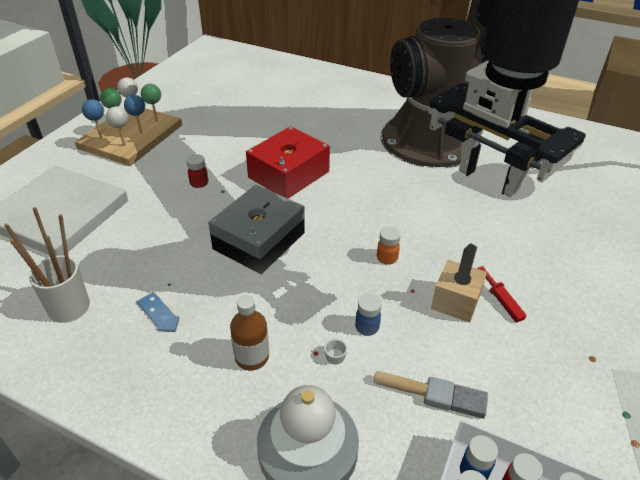

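The tool stands upright and home at (465,265): its top is at 0.132–0.135, as at the start, its axis is about 1 mm from the hole's, and the gripper is clear. The jars, bottle, cap, brush and fish are where they were, and the arrow reads -7.3° against the rib's -8°. I hand in the job.

```bash
python3 -c "
from plant import job
print(job.close_job())"
```

```text
the job is handed in; nothing more can be done
None
```

I handed the job in at about 34 s of the 61 s allowed: the trimmer arrow points at the index rib to within about 1–2° by the pictures and the tool is back upright and released in its stand, but the red look-alike tool fell over during my first pickup (cause unknown) and now lies beside the stand.

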